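# Press a guide pillar into a die shoe

### The arm

A 6-joint arm with a two-finger parallel gripper is mounted at the origin on a cart in front of the work surface, level with it; the furniture and walls round the work are solid. World frame = base frame: x ahead of the robot, y to its left, z up, the work surface at z = 0. Lengths are in mm, angles in rad, forces in N, time in s.
With the tool pointing down it reaches from about 400 to 925 mm from the base axis. Payload 12.5 kg.
Tool frame: the origin (TCP) lies midway between the tips of the shut fingers; the grasp point (between the pads) lies env.grasp_offset behind it (env.grasp_offset is the distance from the TCP to the grasp point, in mm); x points along the fingers, y is the direction in which the jaws open and shut, and the axes are right-handed (so a half turn about x gives the same grasp; the last joint's range is limited). The gripper opens to 95 mm and grips with 3 to 60 N. Pads are 20 mm wide; open, the fingers measure 119 mm over their backs; the gripper's body (75 mm by 180 mm) begins 59 mm behind the grasp point.
Start: joints at [1.121, 0.491, 1.559, -0, 1.092, -0.106], TCP at [210.651, 588.45, 214.661] pointing down, gripper open.
Joint ranges: [-3.1, 3.1], [-0.84, 2.19], [0.05, 2.79], [-1.13, 4.28], [0.06, 2.93], [-2.69, 2.69]. Speed limits (rad/s): [2.22, 2.22, 2.79, 3.14, 3.14, 3.14].

### API

Orientations are given as [roll, pitch, yaw] about the fixed x, y, z axes, in that order (R = Rz(yaw) Ry(pitch) Rx(roll)).
In Python, from cell import env gives the robot as it stands.
- The arm moves only by the tool apply_moves, never from a script. Its arguments are lists of equal length, an entry for each row: "offset": the shift along the world's x, y, z in units of 25 mm (1.0 is 25 mm), a list of three; "yaw": the turn about the world's z in units of 6 degrees (1.0 is 6 degrees); "jaw": the closure, from -1 (fully open) to 1 (shut), so that 0 is half open. A call has 1 to 20 rows; each row is the pose to reach, as a shift and turn from the pose measured when the call began; what a row does not reach only later rows make up. A row lasts 1/8 s, in which the tool goes at most 62.5 mm and 10.7 degrees, less where a joint would pass 70% of its speed; a pose out of reach is approached as far as the arm can. A call with a gripper value outside its range is refused whole. The fingers move at their own pace and stop on an object; the grip force is fixed at half the most. Time passes only in rows, so rows that repeat a pose let the fingers close. It gives the time, the measured TCP pose, the force and the opening at its end, in the units of the state.
- env.state(): the state, without advancing time (a new reading comes with each control period).
- env.read_camera(name): name is "side" or "top" or "wrist"; returns a dict with "frame" (480x640x3 uint8, red, green, blue), "fx", "fy", "cx", "cy" (pixels), "xyz" and "rotation" of the camera in the world; the wrist camera has in their place "hand_eye" (4x4, takes a point from camera to tool coordinates, whose origin is the TCP and whose axes are the tool frame's). Camera axes: x right, y down, z forward; pixel columns grow to the right and rows downward; lengths in mm; the calibration is good to about 2 mm. A picture is of the moment at which its call begins: read the wrist's pose just before it. There is no depth.
- env.job_done(): hands the job in, once; it reports no verdict.
The state is a dict: "t": time; "joints": joint angles; "qvel": joint speeds; "tau": joint torques, N m; "eef_pos": TCP position; "tcp_rot": TCP orientation; "ft_force": force on the tool from outside, world axes, zero at the start; "moment": the same for the moment, N m; "opening": opening from 0.0 (shut) to 1.0 (fully open).
Only numpy, scipy, OpenCV 4.12 (cv2) and the standard library are available. Lean on these libraries where they do the work, as an engineer would, in place of code of your own. Each camera call takes 0.05 s, during which the arm holds its last target.

### The job

Fit the bright steel guide pillar into the bored die shoe that sits under the small bench press. The ram is already all the way up and the pillar is too long to go under it upright, so lean the pillar, put one edge of its foot into the bore, then straighten it so that it drops into the free upper half of the bore. Then pull the press's lever down to drive the pillar fully home; do not press while it stands crooked, do not let it topple, and leave the oil bottle and the try square where they are.

Things in the scene. Friction and masses are not known exactly. Their poses are not given: they have to be found in the camera images.
- pillar_centre (a point): Guide pillar: bright plain steel cylinder, oiled, 32 mm diameter, 110 mm long, about 0.65 kg, standing on end on the bench at the start, three fine oil grooves in its upper half. The point is on its axis half-way up; z runs along its axis from foot to top. Foot edge chamfered 2 mm by 2.5 mm, top edge 2.5 mm by 3 mm.
- pillar: The same pillar; origin at the centre of its foot (the flat end face that goes into the bore), 55 mm below pillar_centre along the axis; z along the axis to the top.
- bore_mouth (a point): Centre of the mouth of the upright bore in the top of the steel die shoe (110 x 150 mm, 40 mm thick, fixed on the press bed), 65 mm above the bench; z up, x to the press's column. Bore 33.5 mm wide, through the shoe: upper 20 mm a free fit, where the pillar comes to rest; lower 20 mm tight: about 40 N from the ram drives the pillar on until its foot is 40 mm deep, on the bed.
- press: Green bench press, fixed; origin on the bench right under the bore; x to its column, its open front (-x) to the robot, turned up to 0.2 rad. Head 75 mm wide, from 255 to 333 mm above the bench, its front plate reaching to x = -20 mm; column from x = 80 mm; bed and shoe below 65 mm; open to front and sides between. Pinion shaft and lever on the -y side.
- press_ram: Ram of the press, 25 mm square bar; origin at the centre of its lower face, straight over the bore, 105 mm above bore_mouth at the start, which is as high as it goes. It moves 30 mm down per radian of the lever.
- lever_grip (a point): Point on the axis of the lever's black cylindrical sleeve (23 mm thick, sleeve from 85 to 150 mm from the pivot), 130 mm from lever_pivot. At the start the lever points from the pivot to the press's front (-x of bore_mouth) and 0.35 rad above level.
- lever_pivot (a point): Axis of the lever, at x = 28 mm, y = -125 mm, z = 220 mm in the frame of bore_mouth; the lever swings in the upright plane through this point, the hinge axis running along the press's y.
- lever_arm (a joint): Lever of the press: 0 at the start (ram up), grows as the lever's free end is pulled down to the front, at most 1.27 rad. It stays where it is left. It moves freely by about 3 N at the sleeve until the ram meets the pillar (near 0.5), then takes about 12 N; the pillar is home near 1.17 and the lever then stops.
- oil_bottle_centre (a point): Bystander: oil bottle with red spout, 62 mm wide, 167 mm tall, standing; the point is on its axis 80 mm up.
- try_square: Bystander: steel try square, 121 x 75 x 14 mm, lying flat; origin in the middle of its underside.

How it is judged (in metres and radians):
On the way, in this order (a step that is already met when the one before it is completed fails the run):
1. the pillar, leaning, has one edge of its foot in the mouth of the bore (z of pillar in the frame of bore_mouth below 0.003 m and horizontal distance between pillar and bore_mouth below 0.012 m and angle between pillar's own z axis and vertical above 0.1 rad), for 0.05 s.
2. the pillar stands upright in the free upper half of the bore, not yet pressed (z of pillar in the frame of bore_mouth between -0.026 and -0.015 m and angle between pillar's own z axis and vertical below 0.1 rad), for 0.2 s.
At the end, for the whole second after the job is handed in: The pillar is at rest in the bore, its foot at least 36 mm below the mouth (home is 40 mm), within 4 mm of the bore's axis and upright within 0.06 rad; the oil bottle and the try square are within 30 mm of where they stood (z of pillar in the frame of bore_mouth below -0.036 m and horizontal distance between pillar and bore_mouth below 0.004 m and angle between pillar's own z axis and vertical below 0.06 rad and linear speed of pillar below 0.01 m/s and distance of each of oil_bottle_centre, try_square from where it was at the start of the episode below 0.03 m); the robot touches nothing.
It fails at once if the pillar topples (leans more than 1 rad) (angle between pillar's own z axis and vertical above 1 rad).
It fails at once if the ram presses on the pillar with more than 15 N while it leans more than 0.1 rad (contact force between press_ram and pillar above 15 N and angle between pillar's own z axis and vertical above 0.1 rad).
It fails at once if the oil bottle or the try square is pushed more than 30 mm away (distance of any of oil_bottle_centre, try_square from where it was at the start of the episode above 0.03 m).
It also fails if it takes over 72 s, if anything falls off the work surface, if the arm or the gripper's body presses on something with over 40 N, if the wrist force passes 120 N, or if a joint passes its speed limit or range.

## Working session

There is one attempt and no reset: what is moved stays moved. The work goes in short steps, Python scripts to look and compute and a tool call to move; the robot and the scene stay as the last step left them, time stands still between calls to the robot, and variables do not carry over. Pictures are saved under pics/ and viewed, and the job is handed in when it is done.

Besides the shell and the picture viewer there is one more tool, called after ">>>" as name(argument=value, ...) on one line, values as JSON. apply_moves: Moves the arm, as the interface text tells. Its arguments: {"type":"object","properties":{"offset":{"type":"array"},"yaw":{"type":"array"},"jaw":{"type":"array"}},"required":["offset","yaw","jaw"]}

```bash
mkdir -p pics; ls; python3 - <<'E'
from cell import env
import cv2
print(env.state(), env.grasp_offset)
for n in ("side","top","wrist"):
    c=env.read_camera(n); cv2.imwrite(f"pics/{n}0.png",c["frame"][:,:,::-1])
    print(n,{k:v for k,v in c.items() if k!="frame"})
print(env.state()["t"])
E
```

```text
pics
{'t': 0.0, 'joints': array([ 1.12138338e+00,  4.91558037e-01,  1.55945309e+00, -1.36047185e-05,
        1.09167362e+00, -1.05639165e-01]), 'qvel': array([ 0.0001584 ,  0.00049337,  0.00036189, -0.00036805, -0.00011487,
       -0.00124137]), 'tau': array([ 4.83421627e-04, -6.12661314e+01, -2.58164424e+01,  6.91550947e-02,
        4.85147769e-02, -8.25104780e-05]), 'eef_pos': array([210.5518425 , 588.2126423 , 214.06143548]), 'tcp_rot': array([-1.66538746,  1.56970417, -2.00915496]), 'ft_force': array([ 1.24536814, -0.14663282,  0.03316161]), 'moment': array([-0.03681559,  0.00540831, -0.00601959]), 'opening': 0.9996744220053696} 18.8
side {'fx': 511.05599215925554, 'fy': 511.05599215925554, 'cx': 331.9258023425972, 'cy': 247.93223976485453, 'xyz': array([  303.20809568, -1072.0184494 ,   799.35405959]), 'rotation': array([-2.08956329, -0.01782011, -0.21168466])}
top {'fx': 578.2177932185508, 'fy': 578.2177932185508, 'cx': 318.09846682829556, 'cy': 247.86307798250994, 'xyz': array([ 240.87661797,  -30.92666555, 1607.88017306]), 'rotation': array([-2.91909451, -0.0045765 , -1.5710144 ])}
wrist {'fx': 348.0117597014073, 'fy': 348.0117597014073, 'cx': 315.981390561714, 'cy': 241.1801649246406, 'hand_eye': array([[-2.36678090e-04, -2.71325474e-01,  9.62487627e-01,
        -1.69420912e+02],
       [ 9.99999860e-01,  3.91784366e-04,  3.56346540e-04,
         2.48523368e-01],
       [-4.73773498e-04,  9.62487576e-01,  2.71325343e-01,
        -7.59999500e+01],
       [ 0.00000000e+00,  0.00000000e+00,  0.00000000e+00,
         1.00000000e+00]])}
0.15
```

View pics/side0.png

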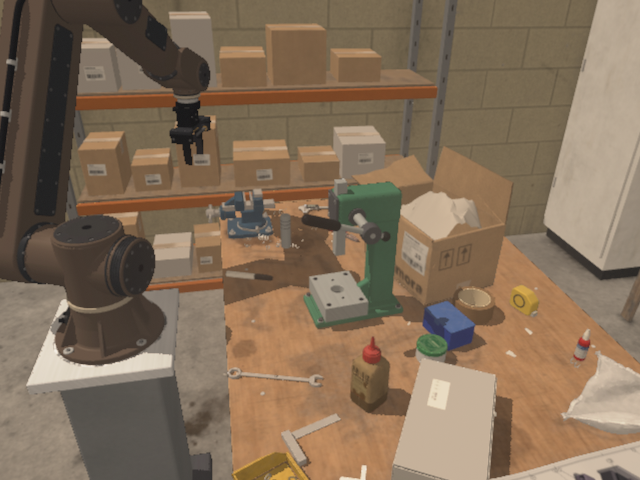

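View pics/top0.png

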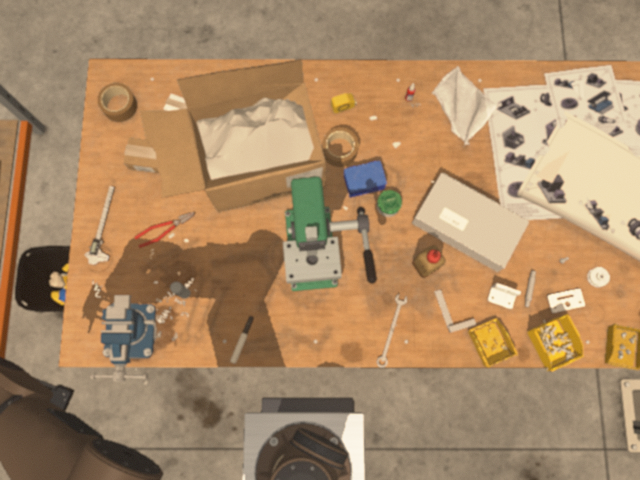

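View pics/wrist0.png

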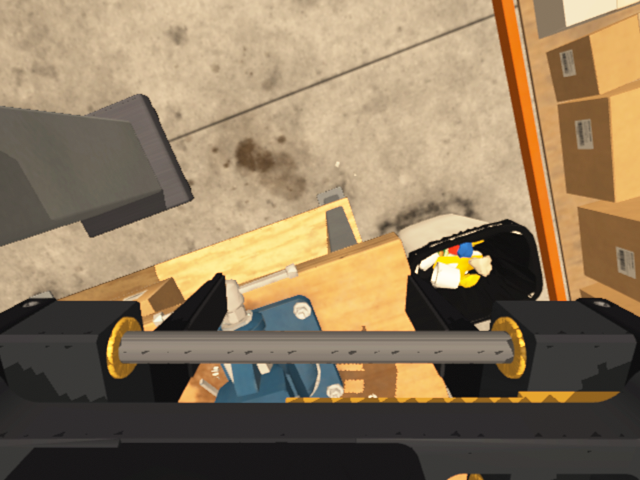

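```bash
cat > h.py <<'E'
import numpy as np, cv2
from scipy.spatial.transform import Rotation as Ro
from scipy.optimize import least_squares
from cell import env
def cams():
    return {n:env.read_camera(n) for n in ("side","top")}
def pr(c,P):
    R=Ro.from_euler('xyz',c['rotation']).as_matrix()
    q=(np.atleast_2d(P)-c['xyz'])@R
    return np.c_[c['fx']*q[:,0]/q[:,2]+c['cx'],c['fy']*q[:,1]/q[:,2]+c['cy']]
def ray(c,uv):
    R=Ro.from_euler('xyz',c['rotation']).as_matrix()
    return R@np.array([(uv[0]-c['cx'])/c['fx'],(uv[1]-c['cy'])/c['fy'],1])
def onz(c,uv,z):
    d=ray(c,uv); return c['xyz']+d*(z-c['xyz'][2])/d[2]
def tri(cs,uvs):
    A=np.zeros((3,3));b=np.zeros(3)
    for c,uv in zip(cs,uvs):
        d=ray(c,uv);d/=np.linalg.norm(d);M=np.eye(3)-np.outer(d,d);A+=M;b+=M@c['xyz']
    return np.linalg.solve(A,b)
def crop(f,x0,y0,x1,y1,k,name):
    cv2.imwrite('pics/'+name,cv2.resize(f[y0:y1,x0:x1,::-1],None,fx=k,fy=k,interpolation=cv2.INTER_CUBIC))
E
python3 - <<'E'
from h import *
a=cv2.imread('pics/side0.png')[:,:,::-1];b=cv2.imread('pics/top0.png')[:,:,::-1]
crop(a,260,170,420,330,5,'s1.png')
crop(b,150,170,390,300,3,'t1.png')
import os
os.makedirs('pics',exist_ok=True)
E
```

```text
(no output)
```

View pics/s1.png

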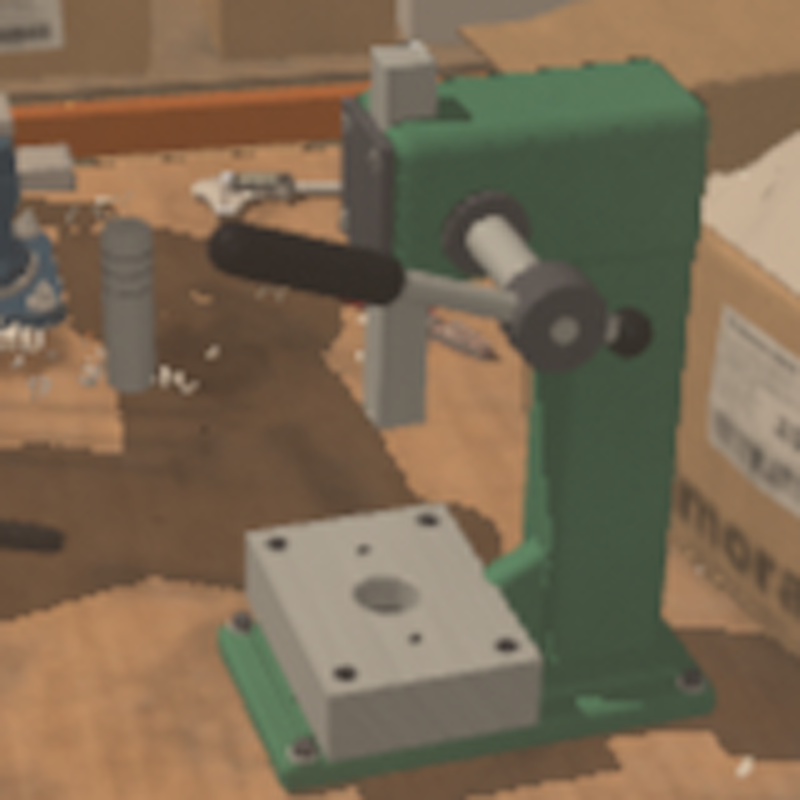

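View pics/t1.png

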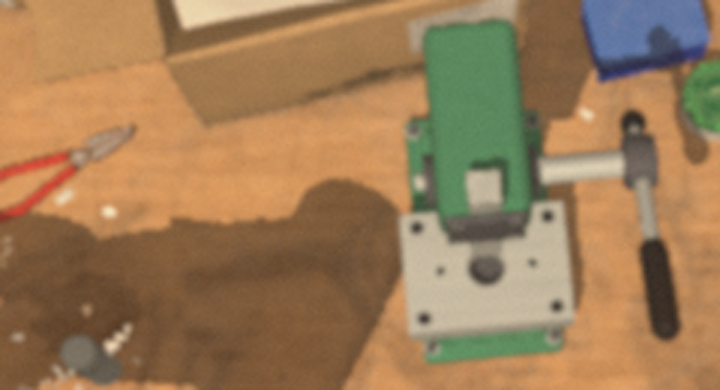

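```bash
python3 - <<'E'
from h import *
C=cams();s,t=C['side'],C['top']
S=lambda x,y:(260+x/5,170+y/5); T=lambda x,y:(150+x/3,170+y/3)
for n,z,uv in [('borS',65,S(386,595)),('cTL',65,S(247,535)),('cTR',65,S(440,505)),('cBR',65,S(540,657)),('cBL',65,S(328,697)),('hBL',65,S(345,673)),('hTL',65,S(277,544)),('hTR',65,S(428,520)),('hBR',65,S(507,645)),('piltop',110,S(128,230)),('pilfoot',0,S(132,385))]:
    print(n,onz(s,uv,z).round(1))
for n,z,uv in [('bor',65,T(487,268)),('a',65,T(400,215)),('b',65,T(563,203)),('c',65,T(573,320)),('d',65,T(410,335)),('h1',65,T(417,228)),('h2',65,T(548,215)),('h3',65,T(557,306)),('h4',65,T(424,318)),('piltop',110,T(80,352)),]:
    print(n,onz(t,uv,z).round(1))
print(tri([s,t],[S(386,595),T(487,268)]),tri([s,t],[S(128,230),T(80,352)]))
E
```

```text
borS [555.3 -25.3  65. ]
cTL [495.5  42.7  65. ]
cTR [602.6  52.9  65. ]
cBR [617.9 -91.8  65. ]
cBL [ 509.1 -104.4   65. ]
hBL [521.  -86.9  65. ]
hTL [509.4  31.4  65. ]
hTR [592.7  39.5  65. ]
hBR [604.5 -79.   65. ]
piltop [471.3 323.1 110. ]
pilfoot [471.2 325.7   0. ]
bor [557.9 -22.4  65. ]
a [607.3  57.2  65. ]
b [618.7 -91.8  65. ]
c [ 510.1 -100.    65. ]
d [496.3  46.8  65. ]
h1 [595.1  41.6  65. ]
h2 [607.4 -78.   65. ]
h3 [522.9 -85.7  65. ]
h4 [511.8  34.4  65. ]
piltop [473.7 331.7 110. ]
[557.13995818 -22.23687878  63.02365637] [473.47154106 332.83822923 105.29632479]
```

```bash
python3 - <<'E'
from h import *
print(Ro.from_euler('xyz',env.state()['tcp_rot']).as_matrix().round(3))
a=cv2.imread('pics/side0.png')[:,:,::-1]
crop(a,130,40,230,180,5,'g1.png')
E
```

```text
[[-0.     0.337  0.941]
 [-0.     0.941 -0.337]
 [-1.    -0.    -0.   ]]
```

View pics/g1.png

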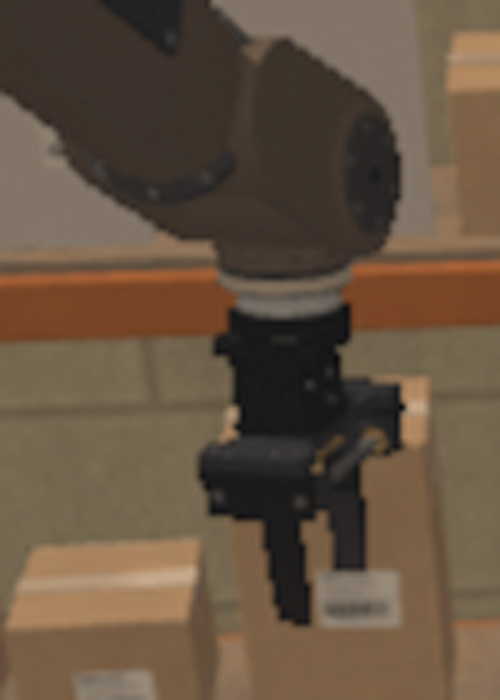

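>>> apply_moves(offset=[[0,0,6],[4,-6,10],[14,-21.4,15.4],[14,-21.4,15.4],[14,-21.4,15.4],[14,-21.4,15.4],[14,-21.4,15.4],[14,-21.4,15.4],[14,-21.4,15.4],[14,-21.4,15.4],[14,-21.4,15.4],[14,-21.4,15.4],[14,-21.4,15.4],[14,-21.4,15.4],[14,-21.4,15.4],[14,-21.4,15.4],[14,-21.4,15.4]], yaw=[0,2,4.2,4.2,4.2,4.2,4.2,4.2,4.2,4.2,4.2,4.2,4.2,4.2,4.2,4.2,4.2], jaw=[-1,-1,-1,-1,-1,-1,-1,-1,-1,-1,-1,-1,-1,-1,-1,-1,-1])

```text
t: 2.38
eef_pos: [560.1, 54.2, 599.6]
tcp_rot: [-1.061, 1.57, -0.963]
ft_force: [0.7, -0.1, 0.9]
opening: 0.998
```

>>> apply_moves(offset=[[4,0.4,0],[8,0.8,0],[12,1.1,0],[14,1.3,0],[15,1.4,0],[15,1.4,0],[15,1.4,0],[15,1.4,0]], yaw=[0,0,0,0,0,0,0,0], jaw=[-1,-1,-1,-1,-1,-1,-1,-1])

```text
t: 3.38
eef_pos: [809.3, 77.4, 520.7]
tcp_rot: [-0.018, 1.532, 0.079]
ft_force: [-0.9, 0.7, -0.9]
opening: 1.003
```

```bash
cat >> h.py <<'E'
def st():
    s=env.state(); R=Ro.from_euler('xyz',s['tcp_rot']).as_matrix()
    print('t',round(s['t'],2),'pos',s['eef_pos'].round(1),'q',s['joints'].round(3),'F',s['ft_force'].round(1),'op',round(s['opening'],3))
    print('tilt',np.arccos(-R[2,0]).round(3),'xtool',R[:,0].round(3),'jaw',R[:,1].round(3),'jawang',np.arctan2(R[1,1],R[0,1]).round(3))
    return s,R
E
python3 -c "
from h import *
st()"
```

```text
t 3.38 pos [809.3  77.4 520.7] q [ 0.013  0.868  0.048  0.003  2.188 -1.653] F [-0.9  0.7 -0.9] op 1.003
tilt 0.038 xtool [ 0.038  0.003 -0.999] jaw [-0.097  0.995 -0.001] jawang 1.668
```

>>> apply_moves(offset=[[-1,-0.1,0],[-2,-0.2,0],[-2,-0.2,0]], yaw=[0,0,0], jaw=[-1,-1,-1])

```text
t: 3.75
eef_pos: [756.5, 72.4, 524.0]
tcp_rot: [-0.024, 1.53, 0.074]
ft_force: [-0.5, 0.5, 1.3]
opening: 1.001
```

```bash
python3 -c "
from h import *
st()"
```

```text
t 3.75 pos [756.5  72.4 524. ] q [ 0.008  0.648  0.496  0.003  1.957 -1.66 ] F [-0.5  0.5  1.3] op 1.001
tilt 0.041 xtool [ 0.041  0.003 -0.999] jaw [-0.097  0.995 -0.001] jawang 1.668
```

>>> apply_moves(offset=[[2,0.2,1],[4,0.4,2],[8,0.8,4],[14,1.4,4],[20,2,4],[20,2,4],[20,2,4],[20,2,4],[20,2,4],[20,2,4]], yaw=[0,0,0,0,0,0,0,0,0,0], jaw=[-1,-1,-1,-1,-1,-1,-1,-1,-1,-1])

```text
t: 5.0
eef_pos: [872.9, 84.7, 443.3]
tcp_rot: [-0.013, 1.49, 0.084]
ft_force: [0.1, -0.1, 0.3]
opening: 0.998
```

```bash
python3 -c "
from h import *
st()"
```

```text
t 5.0 pos [872.9  84.7 443.3] q [ 0.02   0.962  0.047  0.006  2.051 -1.645] F [ 0.1 -0.1  0.3] op 0.998
tilt 0.081 xtool [ 0.081  0.007 -0.997] jaw [-0.097  0.995 -0.001] jawang 1.668
```

>>> apply_moves(offset=[[20,2,6],[20,2,6],[20,2,6]], yaw=[0,0,0], jaw=[-1,-1,-1])

```text
t: 5.38
eef_pos: [901.4, 87.9, 414.2]
tcp_rot: [-0.01, 1.449, 0.088]
ft_force: [-0.7, 0.5, -0.1]
opening: 1.001
```

```bash
python3 -c "
from h import *
st()"
```

```text
t 5.38 pos [901.4  87.9 414.2] q [ 0.022  0.997  0.047  0.009  1.975 -1.642] F [-0.7  0.5 -0.1] op 1.001
tilt 0.122 xtool [ 0.121  0.011 -0.993] jaw [-0.097  0.995 -0.001] jawang 1.668
```

```bash
cat > fit.py <<'E'
from h import *
D=[([.4916,1.5595,1.0917],np.hypot(210.55,588.2),214.06),([.868,.048,2.188],np.hypot(809.3,77.4),520.7),([.648,.496,1.957],np.hypot(756.5,72.4),524),([.962,.047,2.051],np.hypot(872.9,84.7),443.3),([.997,.047,1.975],np.hypot(901.4,87.9),414.2)]
def fk(p,q):
    a=np.cumsum(q); return np.array([p[0]+p[2]*np.sin(a[0])+p[3]*np.sin(a[1])+p[4]*np.sin(a[2])+p[5]*np.cos(a[1]),p[1]+p[2]*np.cos(a[0])+p[3]*np.cos(a[1])+p[4]*np.cos(a[2])-p[5]*np.sin(a[1])])
f=least_squares(lambda p:np.concatenate([fk(p,q)-[r,z] for q,r,z in D])+0,[0,200,450,400,250,0])
p=f.x
def ik(r,z,t):
    best=None
    for s in ([0,1.6,1.2],[-.3,2.2,.8],[.5,1,1.5]):
        g=least_squares(lambda q:np.r_[(fk(p,q)-[r,z])/100,sum(q)-np.pi+t],s,bounds=([-.84,.05,.06],[2.19,2.79,2.93]))
        if best is None or g.cost<best.cost: best=g
    return best.x.round(2),round(best.cost,5)
if __name__=='__main__':
    print(p.round(1),f.fun.round(1))
    for t in (.3,.5,.6,.7,.9):
        for r,z in ((480,180),(520,120),(550,110),(575,70),(440,250),(400,150)): print(t,r,z,*ik(r,z,t))
E
python3 fit.py
```

```text
[  1.1 185.8 589.7 411.7 264.2  42.1] [-0.  -0.1  0.1 -0.4 -0.1  0.1  0.1  0.2 -0.1  0.1]
0.3 480 180 [0.25 2.12 0.47] 0.0
0.3 520 120 [0.4  2.1  0.34] 0.0
0.3 550 110 [0.45 2.05 0.35] 0.0
0.3 575 70 [0.55 2.02 0.28] 0.0
0.3 440 250 [0.08 2.1  0.66] 0.0
0.3 400 150 [0.2  2.33 0.31] 0.0
0.5 480 180 [0.22 2.25 0.17] 0.0
0.5 520 120 [0.39 2.22 0.06] 0.00033
0.5 550 110 [0.44 2.16 0.06] 0.0002
0.5 575 70 [0.54 2.1  0.06] 0.00197
0.5 440 250 [0.03 2.22 0.38] 0.0
0.5 400 150 [0.19 2.43 0.06] 0.00072
0.6 480 180 [0.22 2.29 0.06] 0.00054
0.6 520 120 [0.39 2.21 0.06] 0.00766
0.6 550 110 [0.44 2.16 0.06] 0.00699
0.6 575 70 [0.54 2.1  0.06] 0.013
0.6 440 250 [0.02 2.28 0.24] 0.0
0.6 400 150 [0.19 2.43 0.06] 0.00909
0.7 480 180 [0.22 2.29 0.06] 0.00852
0.7 520 120 [0.39 2.21 0.06] 0.02461
0.7 550 110 [0.44 2.16 0.06] 0.02345
0.7 575 70 [0.53 2.1  0.06] 0.03371
0.7 440 250 [0.02 2.35 0.08] 0.0
0.7 400 150 [0.18 2.43 0.06] 0.02688
0.9 480 180 [0.21 2.29 0.06] 0.05318
0.9 520 120 [0.38 2.21 0.06] 0.08738
0.9 550 110 [0.43 2.16 0.06] 0.08532
0.9 575 70 [0.53 2.1  0.06] 0.10417
0.9 440 250 [0.01 2.35 0.06] 0.01727
0.9 400 150 [0.17 2.43 0.06] 0.09067
```

```bash
python3 - <<'E'
from h import *
C=cams();s,t=C['side'],C['top']
cv2.imwrite('pics/s2.png',s['frame'][:,:,::-1]);cv2.imwrite('pics/t2.png',t['frame'][:,:,::-1])
b=cv2.imread('pics/top0.png')[:,:,::-1];a=cv2.imread('pics/side0.png')[:,:,::-1]
crop(b,90,270,210,370,6,'t3.png');crop(a,200,170,320,260,6,'s3.png')
E
```

```text
(no output)
```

View pics/t3.png

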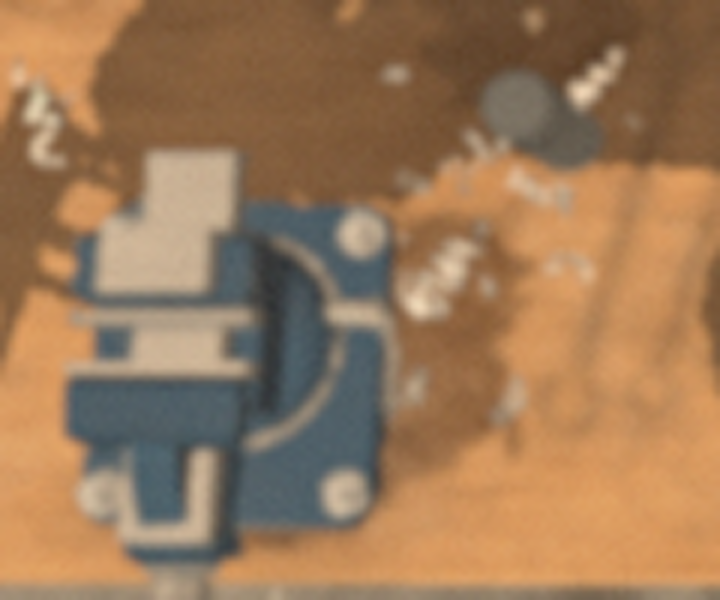

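View pics/s3.png

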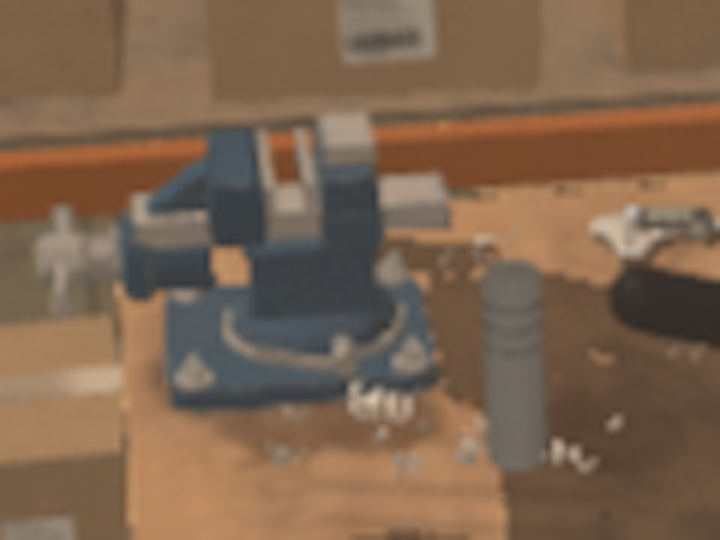

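View pics/s2.png

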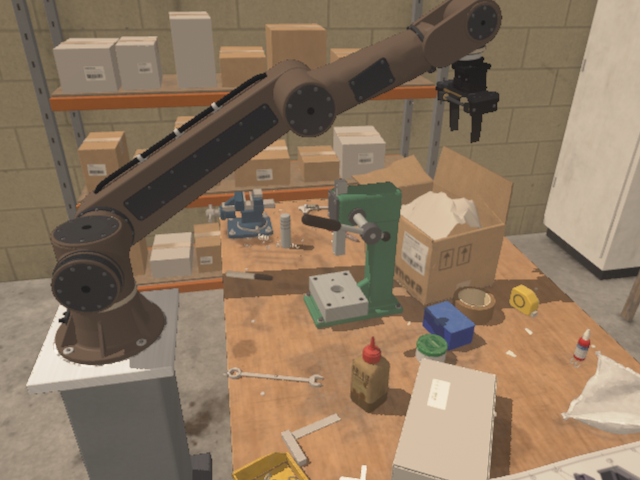

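>>> apply_moves(offset=[[-3,0,3],[-6,0.5,5],[-8,3,5],[-10,4,4],[-12,5,4],[-17.2,9.6,0],[-17.2,9.6,0],[-17.2,9.6,0],[-17.2,9.6,0],[-17.2,9.6,0],[-17.2,9.6,-4],[-17.2,9.6,-8.2],[-17.2,9.6,-8.2],[-17.2,9.6,-8.2],[-17.2,9.6,-8.2],[-17.2,9.6,-8.2]], yaw=[0,0,0,0,0,0,0,0,0,0,0,0,0,0,0,0], jaw=[-1,-1,-1,-1,-1,-1,-1,-1,-1,-1,-1,-1,-1,-1,-1,-1])

```text
t: 7.48
eef_pos: [472.9, 328.2, 210.0]
tcp_rot: [0.001, 1.447, 0.098]
ft_force: [0.4, -0.9, 0.0]
opening: 1.004
```

```bash
cat >> h.py <<'E'
def wcam():
    s=env.state(); w=env.read_camera('wrist')
    T=np.eye(4); T[:3,:3]=Ro.from_euler('xyz',s['tcp_rot']).as_matrix(); T[:3,3]=s['eef_pos']
    M=T@w['hand_eye']
    w['xyz']=M[:3,3]; w['rotation']=Ro.from_matrix(M[:3,:3]).as_euler('xyz')
    return w
E
python3 - <<'E'
from h import *
st(); w=wcam(); cv2.imwrite('pics/w4.png',w['frame'][:,:,::-1]); import pickle; pickle.dump(w,open('w4.pkl','wb'))
print(pr(w,[[472,327,110],[472,327,0]]))
E
```

```text
t 7.47 pos [472.9 328.2 210. ] q [ 0.516  0.387  1.76  -0.065  0.882 -1.114] F [ 0.4 -0.9  0. ] op 1.004
tilt 0.124 xtool [ 0.123  0.012 -0.992] jaw [-0.097  0.995  0.   ] jawang 1.668
[[314.42853013 225.33886733]
 [314.82348043 190.18659772]]
```

View pics/w4.png

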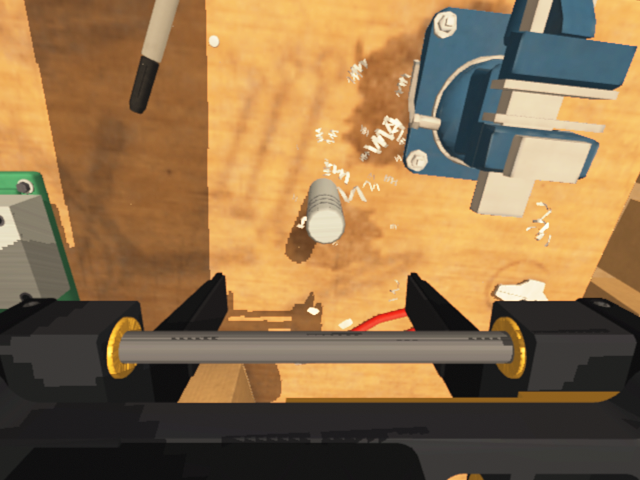

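```bash
python3 - <<'E'
from h import *
import pickle
w=pickle.load(open('w4.pkl','rb'))
crop(w['frame'],270,150,390,270,6,'w5.png')
for uv,z in (((325,225),110),((324,188),0)): print(onz(w,uv,z))
E
```

```text
[470.90211668 335.29609183 110.        ]
[468.63301196 336.63211194   0.        ]
```

View pics/w5.png

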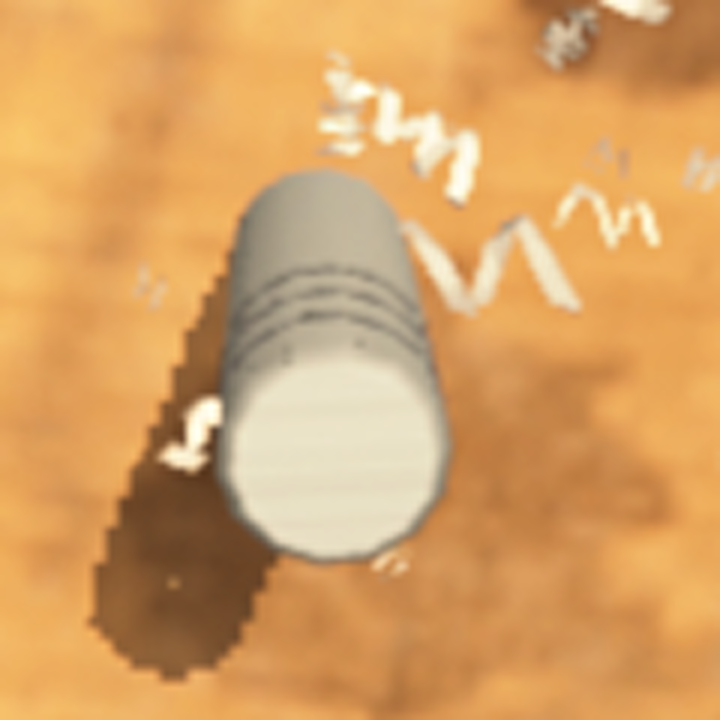

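>>> apply_moves(offset=[[-0.14,0.24,-1],[-0.14,0.24,-3],[-0.14,0.24,-4.6],[-0.14,0.24,-5.56],[-0.14,0.24,-5.56],[-0.14,0.24,-5.56]], yaw=[0,0,0,0,0,0], jaw=[-1,-1,-1,-1,-1,-1])

```text
t: 8.28
eef_pos: [470.1, 334.6, 72.6]
tcp_rot: [0.009, 1.445, 0.106]
ft_force: [0.3, 0.5, -0.1]
opening: 0.997
```

```bash
python3 - <<'E'
from h import *
st(); w=wcam(); cv2.imwrite('pics/w6.png',w['frame'][:,:,::-1])
E
```

```text
t 8.28 pos [470.1 334.6  72.6] q [ 0.529  0.575  1.888 -0.096  0.566 -1.061] F [ 0.3  0.5 -0.1] op 0.997
tilt 0.126 xtool [ 0.125  0.013 -0.992] jaw [-0.097  0.995  0.001] jawang 1.668
```

View pics/w6.png

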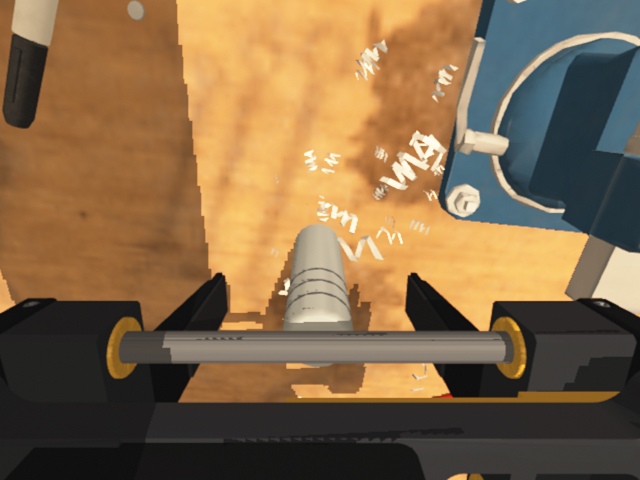

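>>> apply_moves(offset=[[0,0,0],[0,0,0],[0,0,0],[0,0,0],[0,0,0],[0,0,0],[0,0,0],[0,0,0]], yaw=[0,0,0,0,0,0,0,0], jaw=[-0.5,0,0.2,0.4,1,1,1,1])

```text
t: 9.32
eef_pos: [470.0, 334.6, 72.7]
tcp_rot: [0.01, 1.445, 0.107]
ft_force: [-0.4, 0.1, -0.4]
opening: 0.33
```

```bash
python3 - <<'E'
from h import *
st(); w=wcam(); cv2.imwrite('pics/w7.png',w['frame'][:,:,::-1])
E
```

```text
t 9.32 pos [470.  334.6  72.7] q [ 0.529  0.574  1.888 -0.096  0.566 -1.061] F [-0.4  0.1 -0.4] op 0.33
tilt 0.126 xtool [ 0.125  0.013 -0.992] jaw [-0.097  0.995  0.001] jawang 1.668
```

View pics/w7.png

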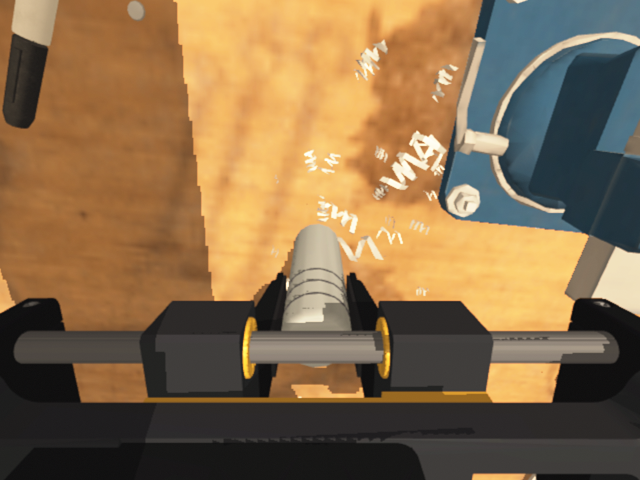

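>>> apply_moves(offset=[[0,0,1],[0,0,3],[0,0,6],[0,0,9],[0,0,12],[0,0,15],[1,-2,17],[2,-5,18],[3,-8,19],[4,-11,19],[6,-11,19],[8,-10.8,19],[10,-10.5,19],[11,-10.4,19],[12,-10.3,19],[12,-10.3,19]], yaw=[0,0,0,0,0,0,0,0,0,0,0,0,0,0,0,0], jaw=[1,1,1,1,1,1,1,1,1,1,1,1,1,1,1,1])

```text
t: 11.38
eef_pos: [772.1, 77.0, 543.3]
tcp_rot: [0.014, 1.45, 0.111]
ft_force: [0.5, -0.1, -5.3]
opening: 0.325
```

```bash
python3 - <<'E'
from h import *
st(); w=wcam(); cv2.imwrite('pics/w8.png',w['frame'][:,:,::-1])
E
```

```text
t 11.38 pos [772.1  77.  543.3] q [ 0.01   0.65   0.447  0.013  1.925 -1.652] F [ 0.5 -0.1 -5.3] op 0.325
tilt 0.12 xtool [ 0.119  0.013 -0.993] jaw [-0.097  0.995  0.002] jawang 1.668
```

View pics/w8.png

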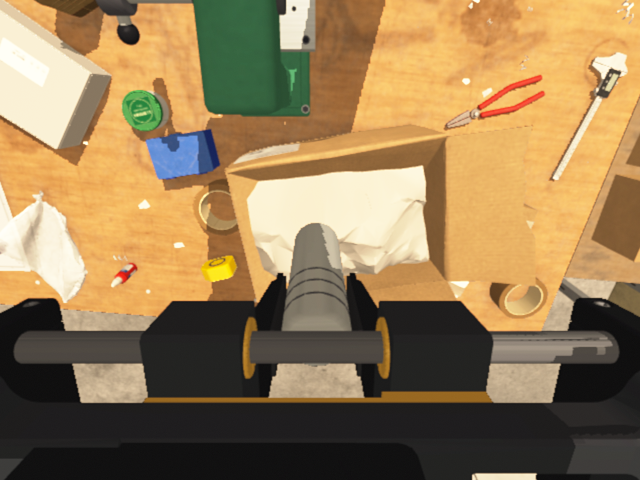

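>>> apply_moves(offset=[[2,0.2,1],[4,0.4,2],[8,0.8,4],[14,1.4,6],[20,2,10],[20,2,10]], yaw=[0,0,0,0,0,0], jaw=[1,1,1,1,1,1])

```text
t: 12.18
eef_pos: [839.6, 84.1, 528.0]
tcp_rot: [0.009, 1.408, 0.106]
ft_force: [-0.3, -0.2, -5.1]
opening: 0.327
```

```bash
python3 -c "
from h import *
st()"
```

```text
t 12.18 pos [839.6  84.1 528. ] q [ 0.017  0.863  0.048  0.017  2.068 -1.642] F [-0.3 -0.2 -5.1] op 0.327
tilt 0.163 xtool [ 0.162  0.017 -0.987] jaw [-0.097  0.995  0.002] jawang 1.668
```

>>> apply_moves(offset=[[20,2,14],[20,2,14]], yaw=[0,0], jaw=[1,1])

```text
t: 12.42
eef_pos: [850.5, 85.1, 530.5]
tcp_rot: [0.007, 1.365, 0.104]
ft_force: [-0.1, 0.7, -4.8]
opening: 0.332
```

```bash
python3 -c "
from h import *
st()"
```

```text
t 12.43 pos [850.5  85.1 530.5] q [ 0.017  0.862  0.048  0.02   2.027 -1.64 ] F [-0.1  0.7 -4.8] op 0.332
tilt 0.205 xtool [ 0.203  0.021 -0.979] jaw [-0.097  0.995  0.001] jawang 1.668
```

>>> apply_moves(offset=[[20,2,14],[20,2,14]], yaw=[0,0], jaw=[1,1])

```text
t: 12.68
eef_pos: [861.8, 86.3, 532.8]
tcp_rot: [0.006, 1.323, 0.103]
ft_force: [-0.4, 0.4, -6.4]
opening: 0.33
```

>>> apply_moves(offset=[[20,2,14],[20,2,14]], yaw=[0,0], jaw=[1,1])

```text
t: 12.92
eef_pos: [873.2, 87.5, 535.3]
tcp_rot: [0.006, 1.281, 0.103]
ft_force: [-0.8, 0.2, -5.3]
opening: 0.329
```

>>> apply_moves(offset=[[20,2,14],[20,2,14]], yaw=[0,0], jaw=[1,1])

```text
t: 13.18
eef_pos: [884.7, 88.6, 538.2]
tcp_rot: [0.005, 1.238, 0.102]
ft_force: [0.7, -0.1, -4.5]
opening: 0.33
```

>>> apply_moves(offset=[[20,2,14],[20,2,14]], yaw=[0,0], jaw=[1,1])

```text
t: 13.42
eef_pos: [896.3, 89.8, 541.5]
tcp_rot: [0.005, 1.195, 0.102]
ft_force: [-0.5, 0.2, -4.6]
opening: 0.33
```

```bash
python3 - <<'E'
from h import *
st(); w=wcam(); cv2.imwrite('pics/w9.png',w['frame'][:,:,::-1])
s=env.read_camera('side');cv2.imwrite('pics/s9.png',s['frame'][:,:,::-1])
E
```

```text
t 13.43 pos [896.3  89.8 541.5] q [ 0.017  0.865  0.048  0.032  1.853 -1.636] F [-0.5  0.2 -4.6] op 0.33
tilt 0.376 xtool [ 0.365  0.037 -0.93 ] jaw [-0.097  0.995  0.002] jawang 1.668
```

View pics/s9.png

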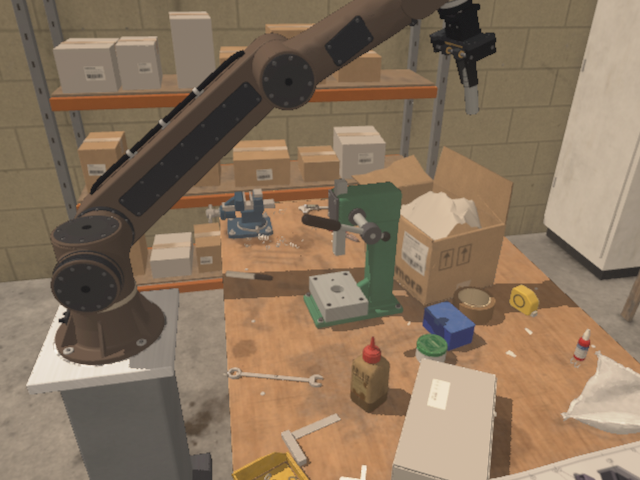

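>>> apply_moves(offset=[[20,2,14],[20,2,14]], yaw=[0,0], jaw=[1,1])

```text
t: 13.78
eef_pos: [907.6, 90.9, 544.8]
tcp_rot: [0.005, 1.153, 0.102]
ft_force: [-0.7, -0.3, -5.4]
opening: 0.33
```

>>> apply_moves(offset=[[20,2,14],[20,2,14]], yaw=[0,0], jaw=[1,1])

```text
t: 14.02
eef_pos: [919.2, 92.1, 548.4]
tcp_rot: [0.004, 1.11, 0.102]
ft_force: [-0.2, 1.1, -5.3]
opening: 0.328
```

```bash
python3 - <<'E'
from h import *
from fit import ik
st(); w=wcam(); cv2.imwrite('pics/w9.png',w['frame'][:,:,::-1])
for r,z in ((480,300),(470,180),(535,135),(515,135),(540,120),(545,105)):print(r,z,*ik(r,z,.46))
E
```

```text
t 14.03 pos [919.2  92.1 548.4] q [ 0.017  0.868  0.048  0.038  1.765 -1.634] F [-0.2  1.1 -5.3] op 0.328
tilt 0.461 xtool [ 0.443  0.045 -0.896] jaw [-0.097  0.995  0.002] jawang 1.668
480 300 [0.04 2.04 0.6 ] 0.0
470 180 [0.21 2.25 0.22] 0.0
535 135 [0.38 2.16 0.15] 0.0
515 135 [0.36 2.2  0.12] 0.0
540 120 [0.41 2.16 0.11] 0.0
545 105 [0.45 2.16 0.07] 0.0
```

View pics/w9.png

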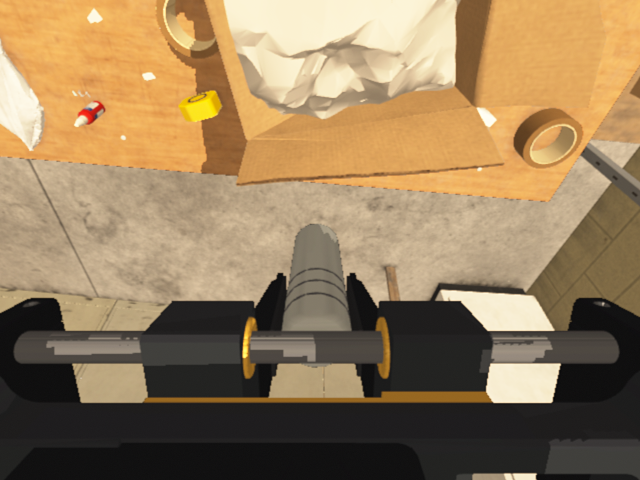

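>>> apply_moves(offset=[[-2,-0.5,0],[-4,-1,0],[-6,-1.5,0],[-8,-2,0],[-10,-2.4,0],[-12,-3,0],[-14,-3.5,0],[-16,-4,0],[-18,-4.4,0],[-19.2,-4.6,-1],[-19.2,-4.6,-3],[-19.2,-4.6,-5],[-19.2,-4.6,-7],[-19.2,-4.6,-9],[-19.2,-4.6,-11],[-19.2,-4.6,-12],[-19.2,-4.6,-12],[-19.2,-4.6,-12]], yaw=[0,0,0,0,0,-0.3,-0.6,-1,-1,-1,-1,-1,-1,-1,-1,-1,-1,-1], jaw=[1,1,1,1,1,1,1,1,1,1,1,1,1,1,1,1,1,1])

```text
t: 16.32
eef_pos: [439.8, -23.1, 249.4]
tcp_rot: [0.004, 1.109, -0.004]
ft_force: [-0.0, -0.1, -5.1]
opening: 0.33
```

```bash
python3 - <<'E'
from h import *
import pickle
st(); C=cams(); 
for n in C: cv2.imwrite(f'pics/{n}10.png',C[n]['frame'][:,:,::-1])
w=wcam(); pickle.dump(w,open('w10.pkl','wb')); cv2.imwrite('pics/w10.png',w['frame'][:,:,::-1])
E
```

```text
t 16.32 pos [439.8 -23.1 249.4] q [-0.279  0.032  2.214  0.274  0.464 -2.06 ] F [-0.  -0.1 -5.1] op 0.33
tilt 0.462 xtool [ 0.446 -0.002 -0.895] jaw [0.007 1.    0.002] jawang 1.564
```

View pics/side10.png

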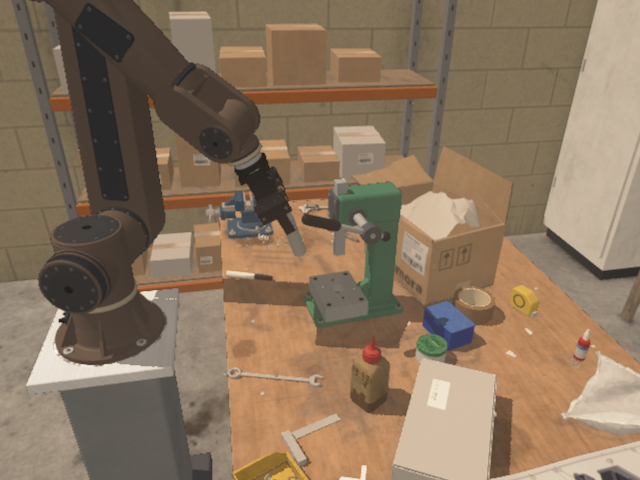

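View pics/w10.png

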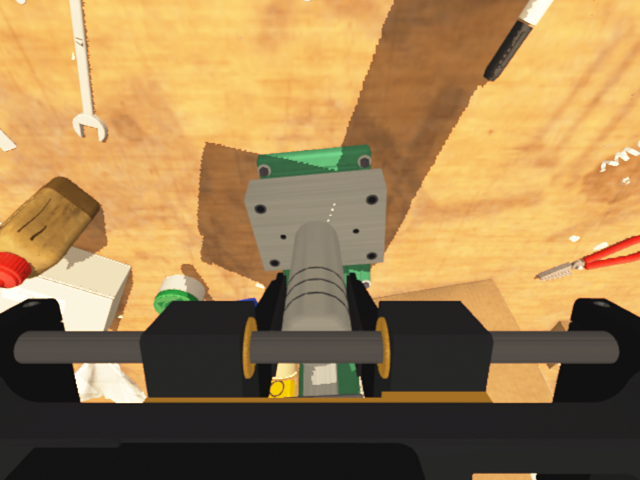

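```bash
python3 - <<'E'
from h import *
import pickle
w=pickle.load(open('w10.pkl','rb'))
P=[onz(w,u,65) for u in ((260,209),(372,199),(274,263),(358,256))]
print(np.array(P).round(1),np.mean(P,0).round(1))
crop(w['frame'],230,140,430,290,4,'w11.png')
s=cv2.imread('pics/side10.png')[:,:,::-1]; crop(s,240,170,400,330,5,'s11.png')
E
```

```text
[[522.9 -83.7  65. ]
 [510.6  36.1  65. ]
 [606.6 -75.9  65. ]
 [595.2  27.6  65. ]] [558.8 -23.9  65. ]
```

View pics/w11.png

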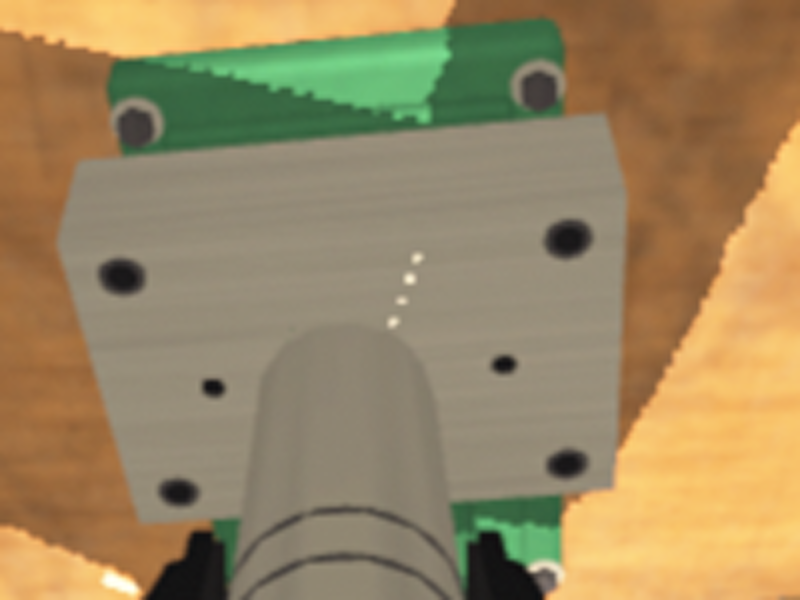

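View pics/s11.png

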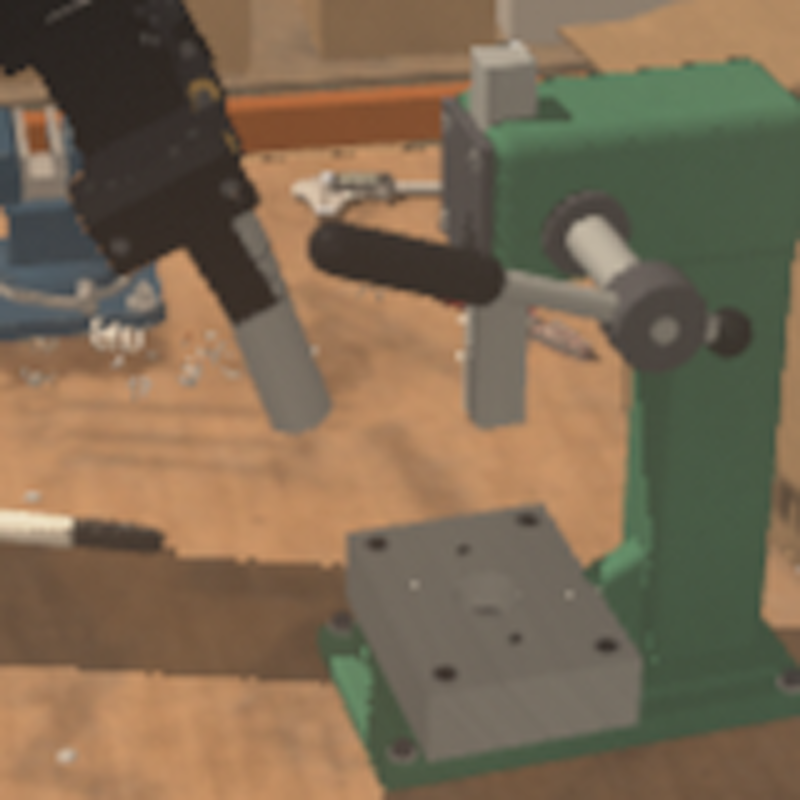

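```bash
python3 - <<'E'
from h import *
C=cams();s=C['side']
import pickle
w=pickle.load(open('w10.pkl','rb'))
f=np.array([464.6,-23.2,181.1]); a=np.array([-np.sin(.336),0,np.cos(.336)])
e1=np.array([np.cos(.336),0,np.sin(.336)]);e2=np.array([0,1,0])
print(pr(s,f),pr(w,f),'top',pr(s,f+a*110))
th=np.linspace(0,2*np.pi,80)
for nm,c,img in (('s12',s,s['frame']),('w12',w,w['frame'])):
    im=img.copy()
    for h,r in ((2.5,16),(0,14),(60,16)):
        q=pr(c,f+a*h+r*(np.cos(th)[:,None]*e1+np.sin(th)[:,None]*e2))
        cv2.polylines(im,[np.round(q*8).astype(np.int32)],True,(255,0,0),1,shift=3)
    q=pr(c,np.array([558,-23.5,65])+16.75*np.c_[np.cos(th),np.sin(th),0*th]); cv2.polylines(im,[np.round(q*8).astype(np.int32)],True,(0,255,255),1,shift=3)
    if nm=='s12': crop(im,260,200,380,320,6,'s12.png')
    else: crop(im,250,180,400,300,5,'w12.png')
P=[onz(w,u,65) for u in ((283.3,236.8),(355.8,231))];print(np.mean(P,0))
E
```

```text
[[301.25030284 252.36712477]] [[315.60367487 240.95067009]] top [[285.00596613 214.53041022]]
[559.08770985 -19.57746583  65.        ]
```

View pics/s12.png

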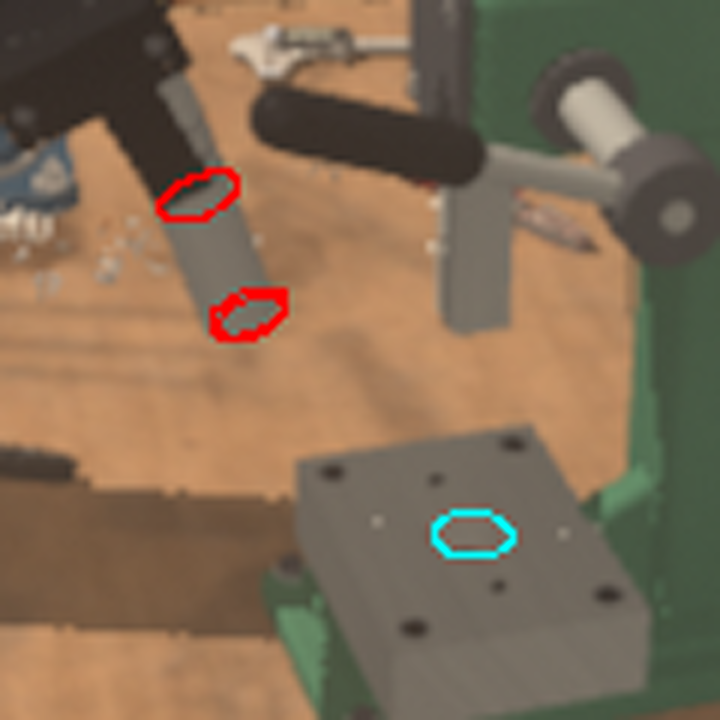

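View pics/w12.png

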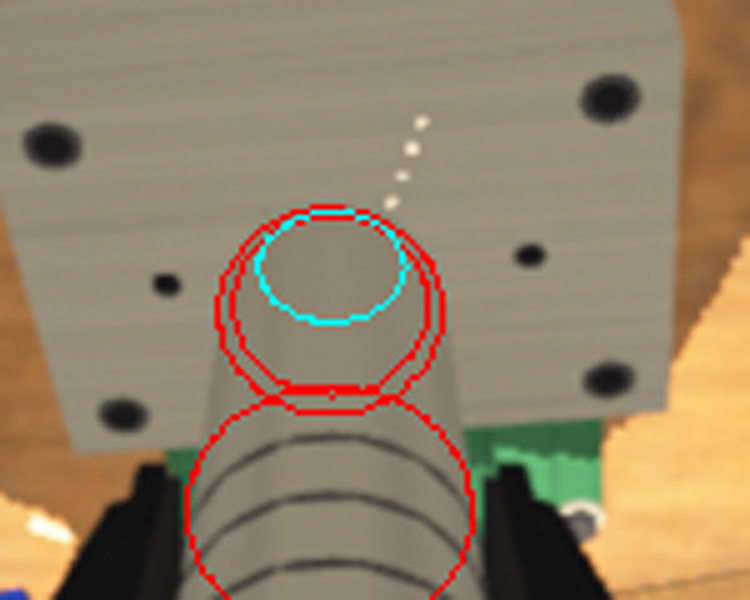

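```bash
python3 - <<'E'
from h import *
import pickle
w=pickle.load(open('w10.pkl','rb'))
def fit(c,uv,obj,z=65):
    P=np.array([onz(c,u,z)[:2] for u in uv])
    f=least_squares(lambda p:(np.array(obj)@np.array([[np.cos(p[2]),np.sin(p[2])],[-np.sin(p[2]),np.cos(p[2])]])+p[:2]-P).ravel(),[557,-23,.1])
    print(f.x.round(3),f.fun.round(1))
obj=[(-55,-75),(-55,75),(55,75),(55,-75)]
fit(w,[(245,200),(386.75,187.5),(383.25,262),(265,270)],obj)
h=[(-42,-60),(-42,60),(42,60),(42,-60)]
cr=lambda x,y:(230+x/4,140+y/4)
fit(w,[cr(122,276),cr(568,238),cr(567,463),cr(178,491)],h)
s=env.read_camera('side');S=lambda x,y:(260+x/5,170+y/5); T=lambda x,y:(150+x/3,170+y/3)
fit(s,[S(328,697),S(247,535),S(440,505),S(540,657)],obj)
t=env.read_camera('top')
fit(t,[T(573,320),T(410,335),T(400,215),T(563,203)],obj)
for u in (cr(213,387),cr(503,364)): print(onz(w,u,65))
E
```

```text
[ 5.58066e+02 -1.92500e+01  9.20000e-02] [-0.6 -0.8  0.1  0.5  0.   0.8  0.6 -0.5]
[ 5.58781e+02 -1.94480e+01  9.60000e-02] [-0.2 -0.1 -0.   0.1 -0.  -0.1  0.2  0. ]
[ 5.56243e+02 -2.51330e+01  1.01000e-01] [ 0.  -0.9 -1.5  1.2  0.9  2.1  0.7 -2.4]
[ 5.58102e+02 -2.19470e+01  8.50000e-02] [-0.4 -1.3  0.6  1.3 -0.7  0.2  0.5 -0.2]
[563.10473985 -61.33255242  65.        ]
[554.99241384  22.0679832   65.        ]
```

>>> apply_moves(offset=[[0,0.14,-1],[0,0.14,-2.2],[0,0.14,-3.2],[0.8,0.14,-3.6],[1.6,0.14,-3.8],[2.4,0.14,-4],[3.2,0.14,-4.1],[3.84,0.14,-4.14],[3.84,0.14,-4.14],[3.84,0.14,-4.14]], yaw=[0,0,0,0,0,0,0,0,0,0], jaw=[1,1,1,1,1,1,1,1,1,1])

```text
t: 17.92
eef_pos: [534.9, -19.4, 145.0]
tcp_rot: [0.004, 1.11, -0.003]
ft_force: [0.6, -0.4, -4.4]
opening: 0.334
```

```bash
cat > look.py <<'E'
from h import *
import sys,pickle
n=sys.argv[1]; s,R=st()
C=cams(); a=C['side']['frame']; crop(a,260,170,420,320,5,f's{n}.png')
w=wcam(); pickle.dump((w,C),open(f'l{n}.pkl','wb')); crop(w['frame'],216,120,416,300,4,f'w{n}.png')
E
python3 look.py 13
```

```text
t 17.93 pos [534.9 -19.4 145. ] q [-0.206  0.354  2.162  0.483  0.194 -2.223] F [ 0.6 -0.4 -4.4] op 0.334
tilt 0.461 xtool [ 0.445 -0.001 -0.896] jaw [0.007 1.    0.002] jawang 1.564
```

View pics/s13.png

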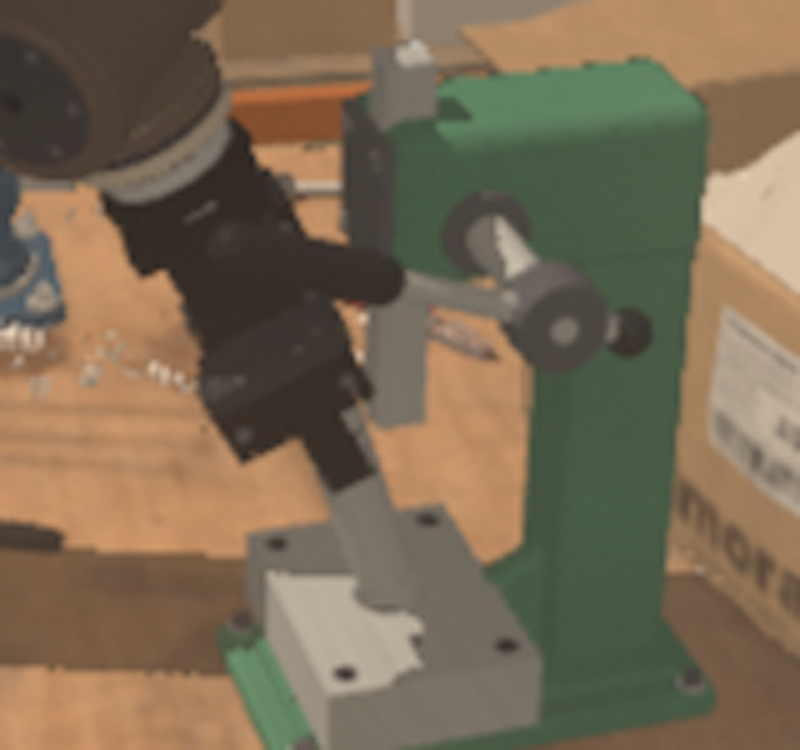

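View pics/w13.png

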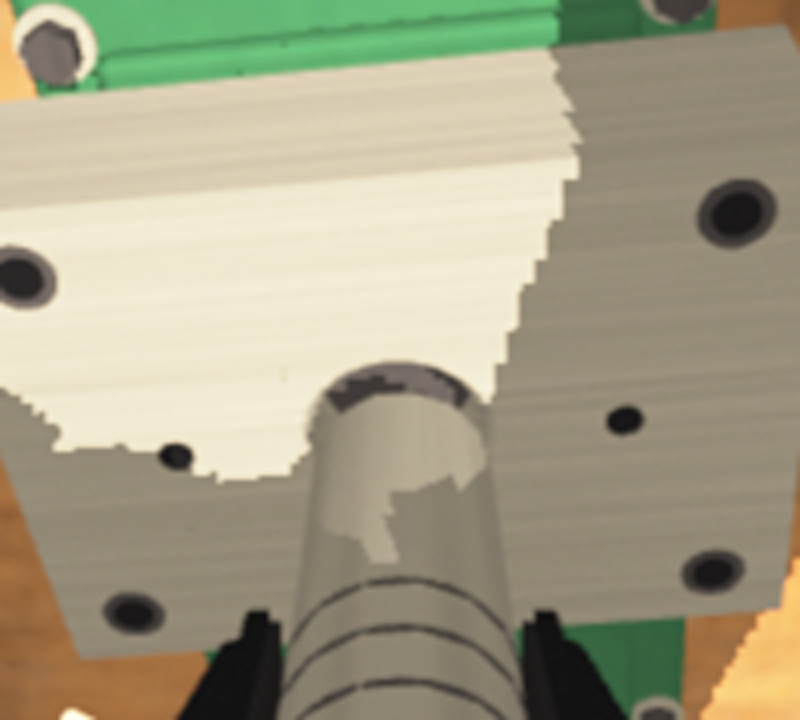

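```bash
python3 - <<'E'
from h import *
import pickle
w,C=pickle.load(open('l13.pkl','rb'))
cr=lambda x,y:(216+x/4,120+y/4)
h=[(-42,-60),(-42,60),(42,60),(42,-60)]
P=np.array([onz(w,cr(*u),65)[:2] for u in ((24,276),(738,213),(712,572),(134,613))])
f=least_squares(lambda p:(np.array(h)@np.array([[np.cos(p[2]),np.sin(p[2])],[-np.sin(p[2]),np.cos(p[2])]])+p[:2]-P).ravel(),[557,-23,.1])
print(f.x.round(3),f.fun.round(1))
b=f.x
print('arc apex',onz(w,cr(400,362),65), 'left',onz(w,cr(308,430),65),'right',onz(w,cr(491,405),65))
# foot front-edge apex predicted
T=.461;TCP=np.array([534.9,-19.4,145.])
foot=TCP+72.2*np.array([np.sin(T),0,-np.cos(T)])-8.3*np.array([np.cos(T),0,np.sin(T)]);print('foot',foot)
th=T-.126
e=np.array([-np.cos(th),0,-np.sin(th)]);a=np.array([-np.sin(th),0,np.cos(th)])
for r,hh in((14,0),(16,2.5)): print((pr(w,foot+r*e+hh*a)-[216,120])*4)
E
```

```text
[ 5.58676e+02 -1.93700e+01  9.30000e-02] [ 0.  -0.6  0.1  0.3 -0.   0.3 -0.1 -0. ]
arc apex [541.05862203 -19.12902278  65.        ] left [556.6458787  -36.26514465  65.        ] right [550.99171683  -2.60649403  65.        ]
foot [559.58418503 -19.4         76.64489039]
[[398.74694449 410.27816095]]
[[398.64464039 404.36448388]]
```

>>> apply_moves(offset=[[0.1,0,-0.1],[0.1,0,-0.2],[0.1,0,-0.3],[0.1,0,-0.4],[0.1,0,-0.46],[0.1,0,-0.46]], yaw=[0,0,0,0,0,0], jaw=[1,1,1,1,1,1])

```text
t: 18.82
eef_pos: [537.4, -19.4, 133.5]
tcp_rot: [0.004, 1.11, -0.004]
ft_force: [0.2, -0.3, -4.1]
opening: 0.332
```

```bash
python3 look.py 14
```

```text
t 18.82 pos [537.4 -19.4 133.5] q [-0.204  0.379  2.168  0.566  0.166 -2.306] F [ 0.2 -0.3 -4.1] op 0.332
tilt 0.461 xtool [ 0.445 -0.002 -0.896] jaw [0.007 1.    0.002] jawang 1.563
```

View pics/s14.png

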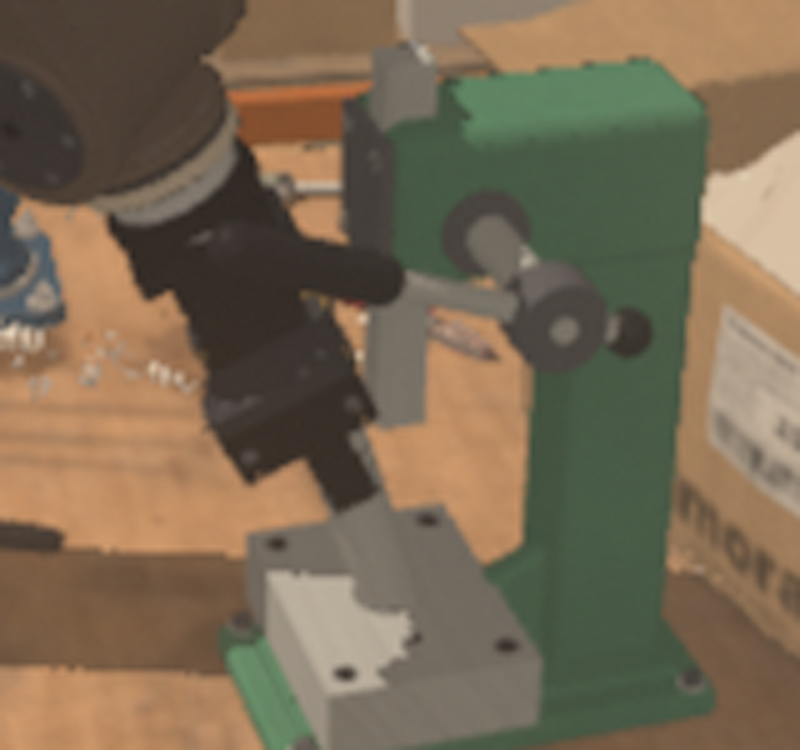

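View pics/w14.png

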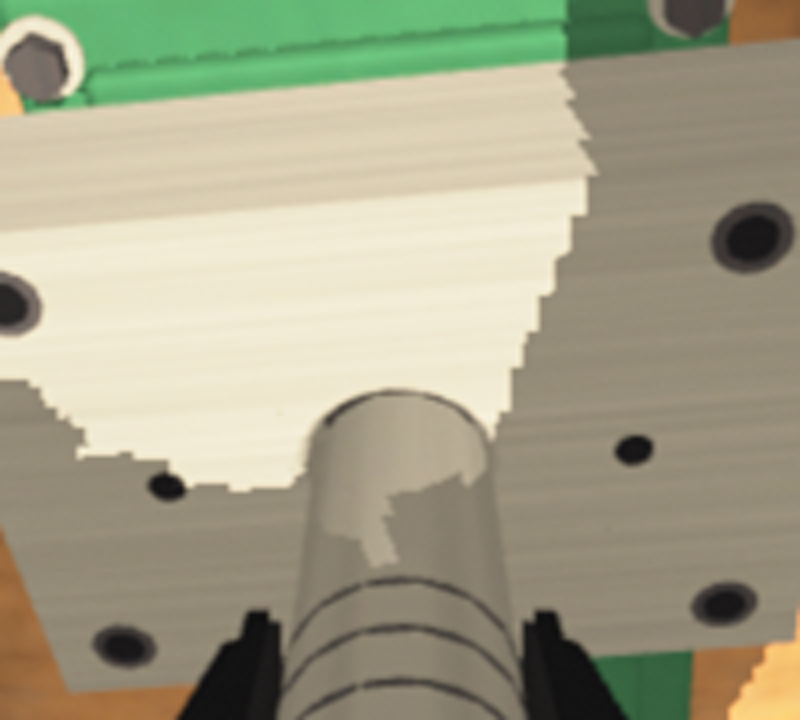

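>>> apply_moves(offset=[[0.02,0,-0.06],[0.04,0,-0.12],[0.05,0,-0.18],[0.05,0,-0.2]], yaw=[0,0,0,0], jaw=[1,1,1,1])

```text
t: 19.48
eef_pos: [538.8, -19.5, 128.6]
tcp_rot: [0.004, 1.109, -0.004]
ft_force: [-0.7, 0.0, -4.8]
opening: 0.33
```

```bash
python3 look.py 15
```

```text
t 19.48 pos [538.8 -19.5 128.6] q [-0.204  0.391  2.17   0.61   0.155 -2.35 ] F [-0.7  0.  -4.8] op 0.33
tilt 0.461 xtool [ 0.445 -0.002 -0.895] jaw [0.007 1.    0.002] jawang 1.563
```

View pics/w15.png

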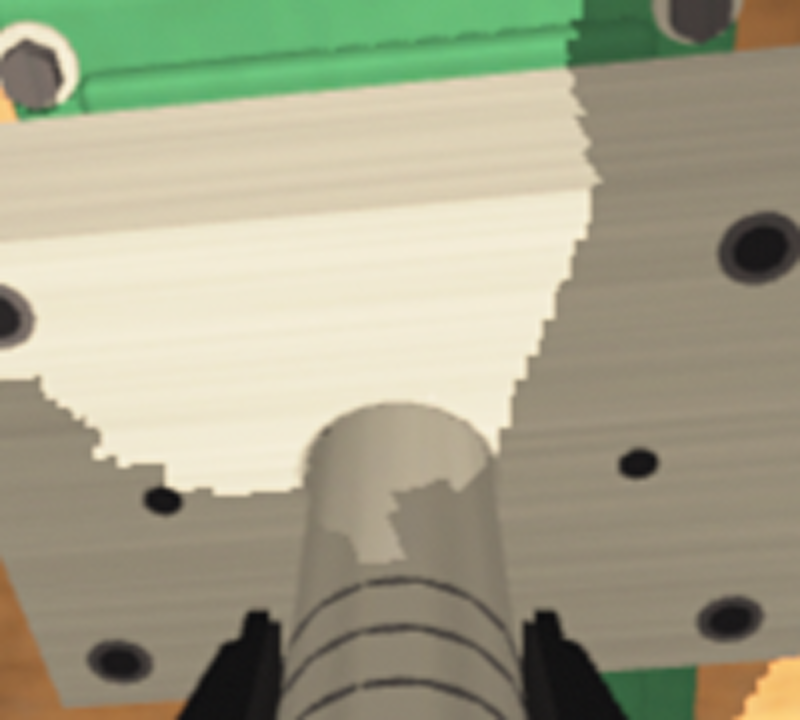

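>>> apply_moves(offset=[[0.05,0,-0.03],[0.1,0,-0.06],[0.15,0,-0.08],[0.2,0,-0.1],[0.2,0,-0.1]], yaw=[0,0,0,0,0], jaw=[1,1,1,1,1])

```text
t: 20.25
eef_pos: [543.9, -19.5, 126.2]
tcp_rot: [0.004, 1.109, -0.004]
ft_force: [-1.9, -1.1, -6.2]
opening: 0.331
```

```bash
python3 look.py 16
```

```text
t 20.25 pos [543.9 -19.5 126.2] q [-0.201  0.401  2.161  0.608  0.153 -2.347] F [-1.9 -1.1 -6.2] op 0.331
tilt 0.462 xtool [ 0.445 -0.002 -0.895] jaw [0.007 1.    0.002] jawang 1.564
```

View pics/w16.png

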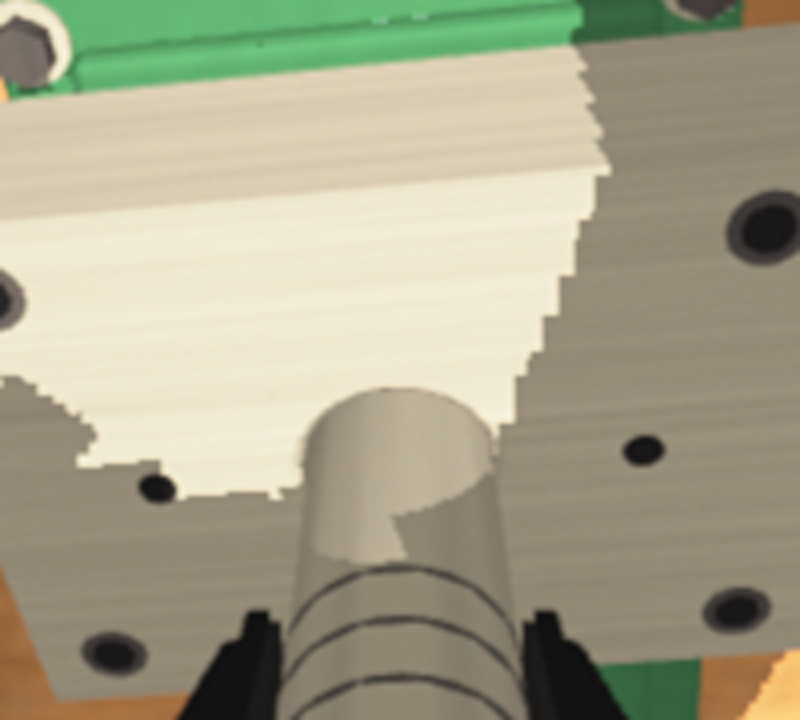

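View pics/s16.png

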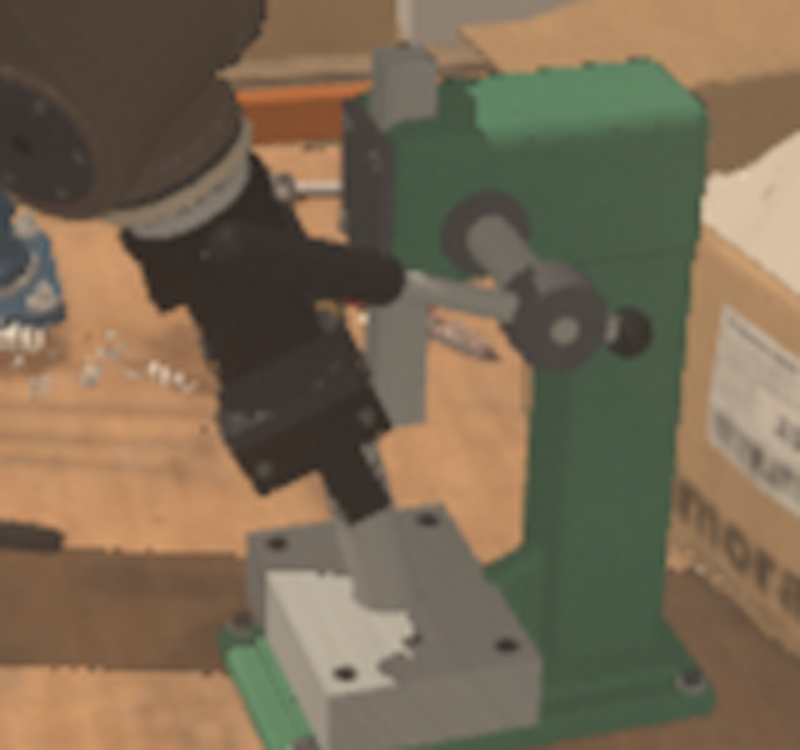

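>>> apply_moves(offset=[[0.05,0,-0.03],[0.1,0,-0.06],[0.12,0,-0.08],[0.12,0,-0.08]], yaw=[0,0,0,0], jaw=[1,1,1,1])

```text
t: 20.9
eef_pos: [547.0, -19.6, 124.3]
tcp_rot: [0.003, 1.109, -0.005]
ft_force: [-0.8, -2.3, -3.9]
opening: 0.328
```

```bash
python3 look.py 17
```

```text
t 20.9 pos [547.  -19.6 124.3] q [-0.2    0.408  2.156  0.613  0.151 -2.351] F [-0.8 -2.3 -3.9] op 0.328
tilt 0.462 xtool [ 0.446 -0.002 -0.895] jaw [0.008 1.    0.001] jawang 1.563
```

View pics/w17.png

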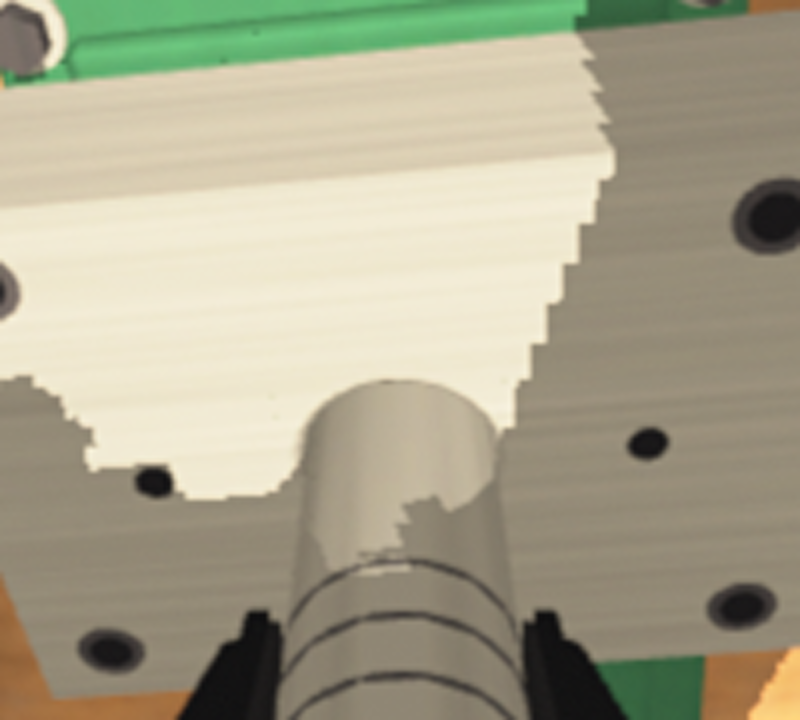

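View pics/s17.png

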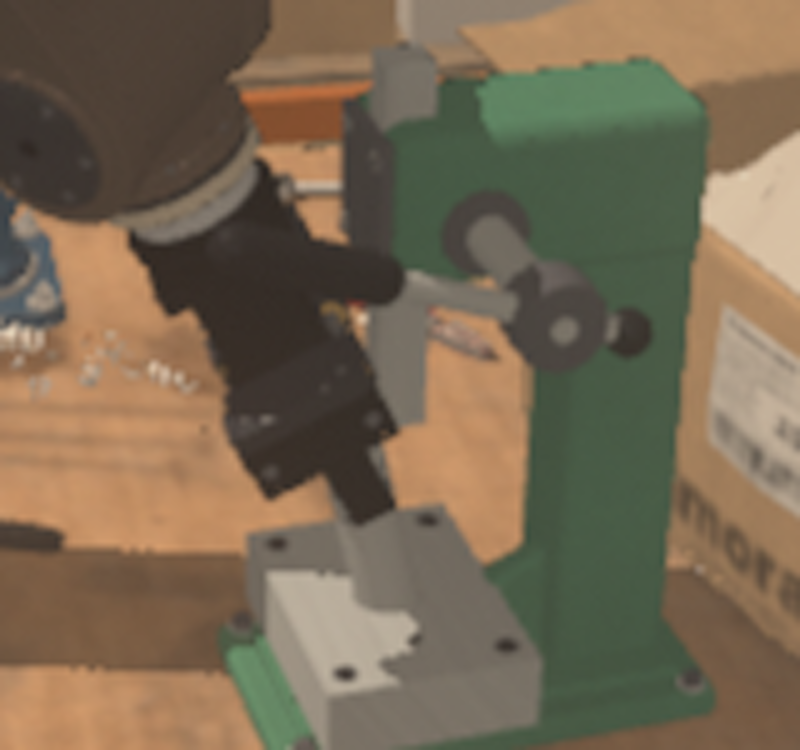

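>>> apply_moves(offset=[[0.06,0,-0.06],[0.08,0,-0.1],[0.08,0,-0.1],[0.08,0,-0.1],[0.08,0,-0.1]], yaw=[0,0,0,0,0], jaw=[1,1,0.2,0.1,0.1])

```text
t: 21.68
eef_pos: [549.1, -19.5, 121.9]
tcp_rot: [0.003, 1.109, -0.004]
ft_force: [-0.3, -0.0, -1.0]
opening: 0.449
```

```bash
python3 look.py 18
```

```text
t 21.68 pos [549.1 -19.5 121.9] q [-0.199  0.414  2.153  0.629  0.147 -2.366] F [-0.3 -0.  -1. ] op 0.449
tilt 0.462 xtool [ 0.446 -0.002 -0.895] jaw [0.007 1.    0.002] jawang 1.564
```

View pics/w18.png

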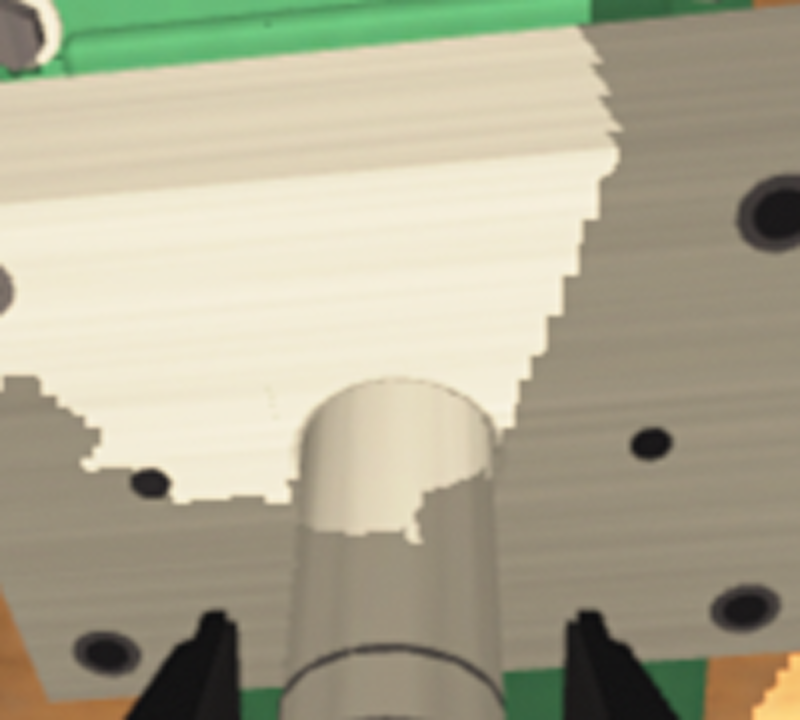

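View pics/s18.png

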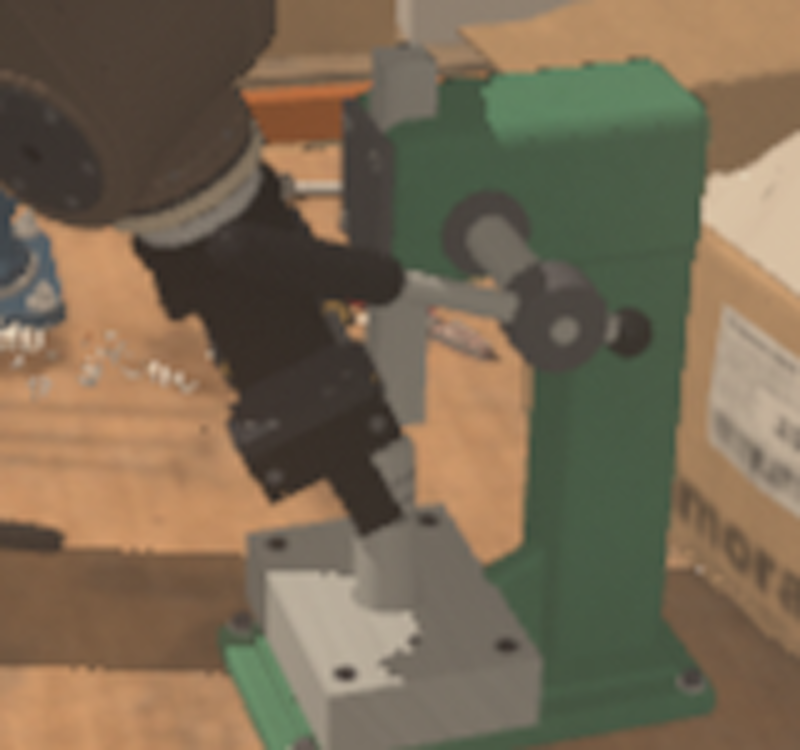

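>>> apply_moves(offset=[[0,0,0],[0,0,0],[-0.6,0,0],[-1.6,0,0.2],[-2.8,0,0.4],[-4,0,1],[-4.4,0,2.5],[-4.4,0,4.5],[-4.4,0,6.5],[-4.4,0,8.5],[-4.4,0,10.5],[-4.4,0,12],[-4.4,0,12]], yaw=[0,0,0,0,0,0,0,0,0,0,0,0,0], jaw=[-0.2,-0.4,-0.4,-0.4,-0.4,-0.4,0,1,1,1,1,1,1])

```text
t: 23.45
eef_pos: [439.4, -19.6, 424.4]
tcp_rot: [0.001, 1.104, -0.007]
ft_force: [0.2, 0.3, -0.3]
opening: 0.032
```

```bash
python3 look.py 19; python3 - <<'E'
from h import *
w=wcam(); cv2.imwrite('pics/w19f.png',w['frame'][:,:,::-1])
E
```

```text
t 23.45 pos [439.4 -19.6 424.4] q [-0.268 -0.15   1.885  0.143  0.958 -1.887] F [ 0.2  0.3 -0.3] op 0.032
tilt 0.467 xtool [ 0.45  -0.003 -0.893] jaw [0.007 1.    0.   ] jawang 1.563
```

View pics/s19.png

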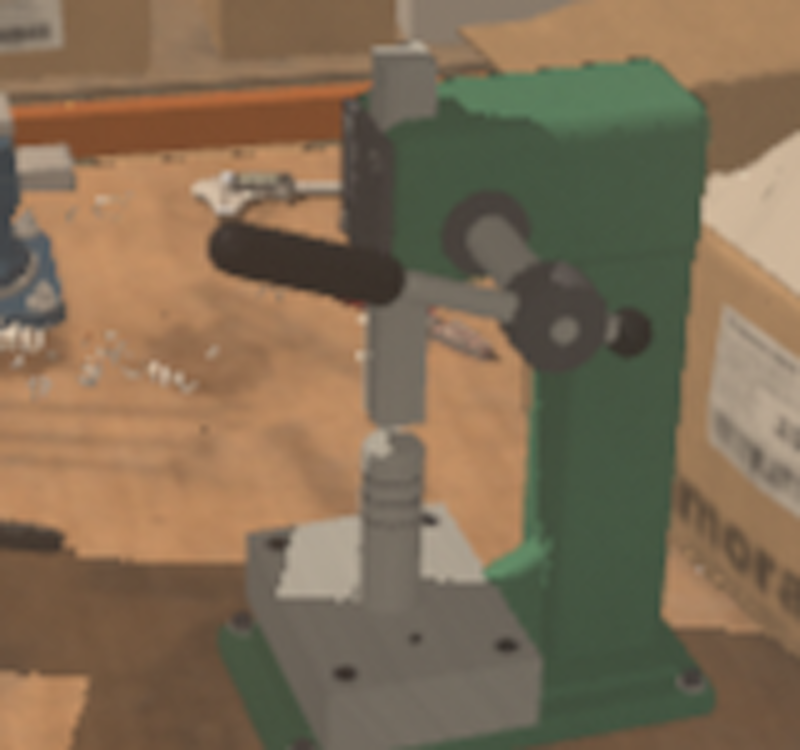

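View pics/w19f.png

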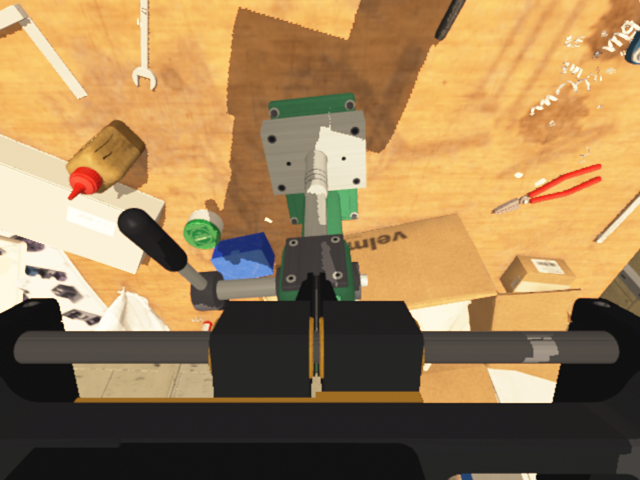

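```bash
cat > lev.py <<'E'
from h import *
B=np.array([558.7,-19.4,65.]);yw=.093
X=np.array([np.cos(yw),np.sin(yw),0]);Y=np.array([-np.sin(yw),np.cos(yw),0]);Z=np.array([0,0,1.])
PV=B+28*X-125*Y+220*Z
def pt(j,r,n=0):
    f=.35-j
    return PV+r*(-np.cos(f)*X+np.sin(f)*Z)+n*(np.sin(f)*X+np.cos(f)*Z)
E
python3 - <<'E'
from lev import *
print(PV)
w=wcam()
for r in (85,150): print(r,pt(0,r).round(1),pr(w,pt(0,r)).round(1))
s=env.read_camera('side')
print(((pr(s,[pt(0,85),pt(0,150),PV])-[260,170])*5).round())
p=env.state()['eef_pos']
for j in (0,.1,.3,.5,.7,.9,1.0,1.1,1.17,1.22):
    q=pt(j,120,14); print(j,q.round(1),((q-p)/25).round(2))
E
```

```text
[ 598.18725106 -141.25957904  285.        ]
85 [ 518.7 -148.7  314.1] [[174.1 259.2]]
150 [ 457.9 -154.3  336.4] [[134.7 222.7]]
[[379. 273.]
 [237. 243.]
 [554. 311.]]
0 [ 490.7 -151.3  339.3] [ 2.08 -5.27 -3.26]
0.1 [ 485.9 -151.7  328.3] [ 1.88 -5.29 -3.7 ]
0.3 [ 479.6 -152.3  305. ] [ 1.63 -5.31 -4.63]
0.5 [ 478.  -152.5  280.9] [ 1.57 -5.32 -5.59]
0.7 [ 481.2 -152.2  257. ] [ 1.69 -5.31 -6.55]
0.9 [ 489.  -151.4  234.2] [ 2.01 -5.28 -7.46]
1.0 [ 494.6 -150.9  223.5] [ 2.23 -5.26 -7.89]
1.1 [ 501.3 -150.3  213.4] [ 2.5  -5.23 -8.29]
1.17 [ 506.5 -149.8  206.8] [ 2.71 -5.21 -8.56]
1.22 [ 510.5 -149.4  202.3] [ 2.87 -5.2  -8.74]
```

>>> apply_moves(offset=[[0.3,-2,0],[0.8,-4,0],[1.5,-5.27,-0.6],[2.1,-5.27,-1.6],[2.1,-5.27,-2.6],[2.08,-5.27,-3.26],[1.88,-5.29,-3.7],[1.75,-5.3,-4.15],[1.63,-5.31,-4.63],[1.6,-5.32,-5],[1.58,-5.32,-5.3],[1.58,-5.32,-5.3]], yaw=[0,0,0,0,0,0,0,0,0,0,0,0], jaw=[1,1,1,1,1,1,1,1,1,1,1,1])

```text
t: 25.25
eef_pos: [478.1, -152.4, 287.6]
tcp_rot: [0.006, 1.112, -0.002]
ft_force: [-0.8, 0.7, 0.0]
opening: 0.003
```

```bash
python3 look.py 20
```

```text
t 25.25 pos [ 478.1 -152.4  287.6] q [-0.573  0.092  2.023  0.395  0.671 -2.403] F [-0.8  0.7  0. ] op 0.003
tilt 0.459 xtool [ 0.443 -0.001 -0.897] jaw [0.007 1.    0.003] jawang 1.564
```

View pics/s20.png

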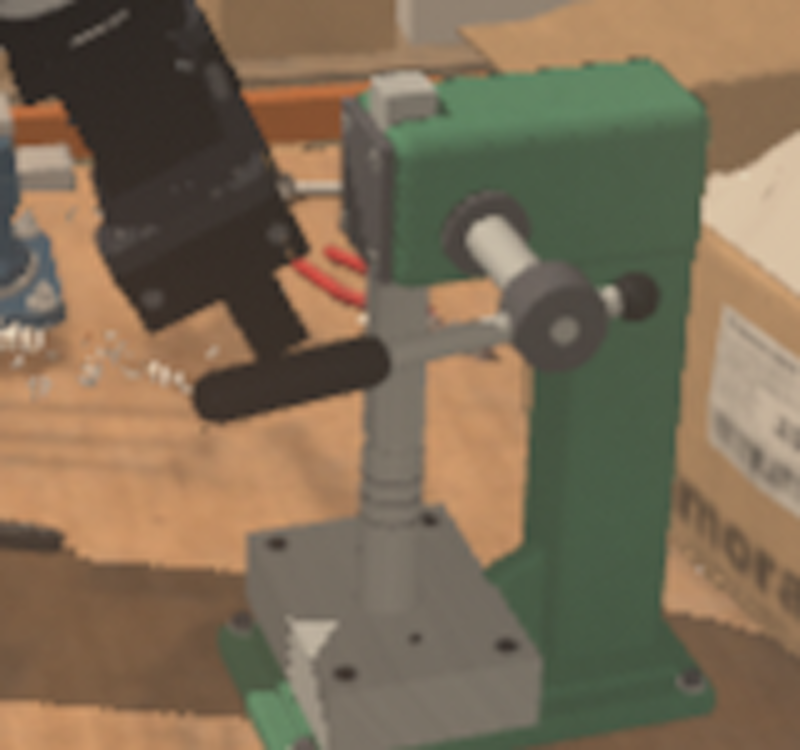

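View pics/w20.png

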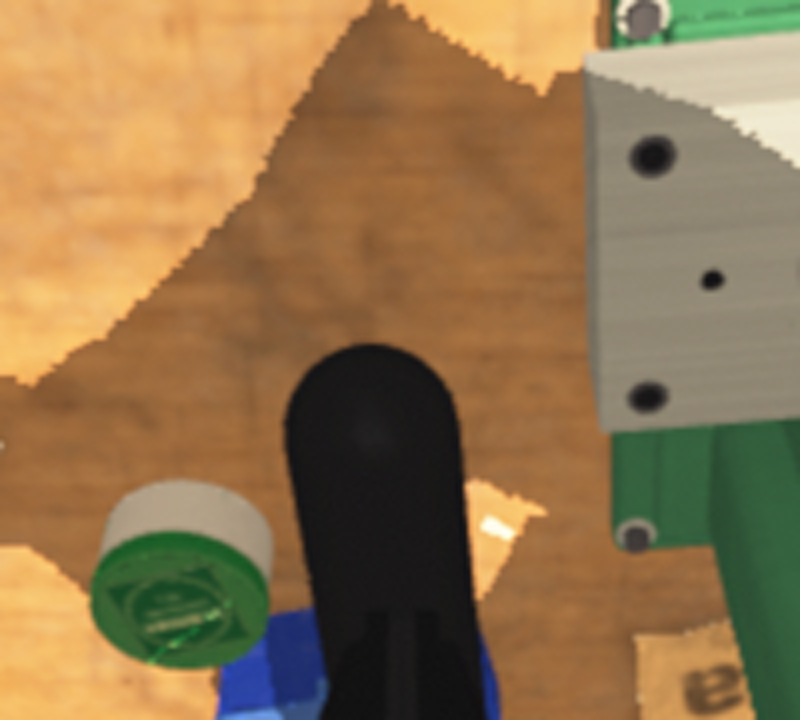

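>>> apply_moves(offset=[[0,0,-0.3],[0.02,0,-0.6],[0.07,0,-0.9],[0.12,0,-1.2],[0.2,0,-1.5],[0.3,0.02,-1.8],[0.44,0.04,-2.14],[0.55,0.05,-2.36],[0.55,0.05,-2.36]], yaw=[0,0,0,0,0,0,0,0,0], jaw=[1,1,1,1,1,1,1,1,1])

```text
t: 26.52
eef_pos: [492.5, -151.4, 229.4]
tcp_rot: [0.003, 1.11, -0.004]
ft_force: [0.3, 1.1, 4.2]
opening: 0.008
```

```bash
python3 look.py 21
```

```text
t 26.52 pos [ 492.5 -151.4  229.4] q [-0.551  0.191  2.088  0.49   0.513 -2.501] F [0.3 1.1 4.2] op 0.008
tilt 0.461 xtool [ 0.445 -0.002 -0.896] jaw [0.007 1.    0.001] jawang 1.563
```

View pics/s21.png

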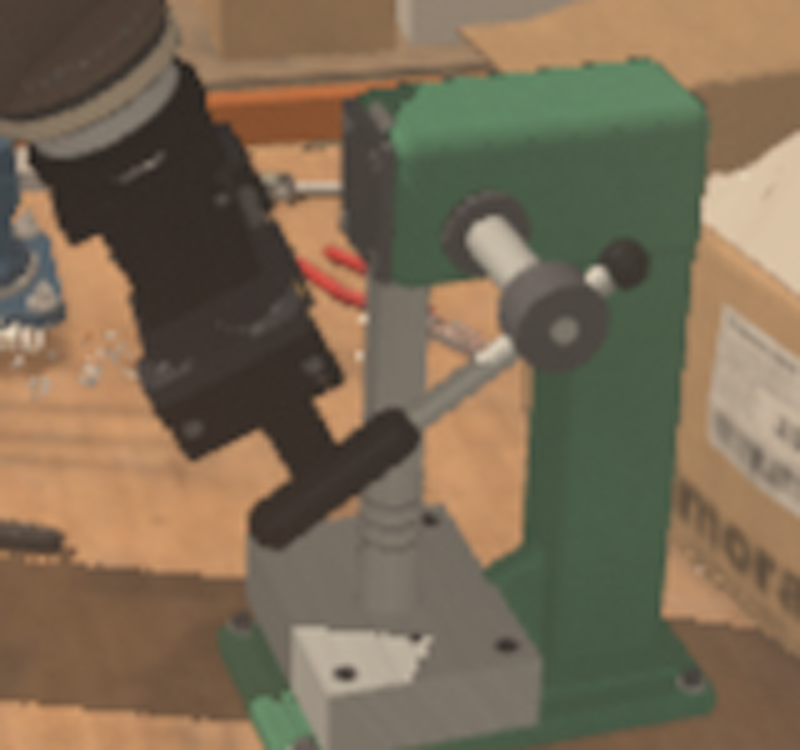

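>>> apply_moves(offset=[[0.12,0.01,-0.25],[0.28,0.03,-0.5],[0.42,0.05,-0.7],[0.56,0.06,-0.9],[0.64,0.07,-1],[0.64,0.07,-1]], yaw=[0,0,0,0,0,0], jaw=[1,1,1,1,1,1])

```text
t: 27.42
eef_pos: [508.3, -149.9, 206.1]
tcp_rot: [-0.0, 1.107, -0.007]
ft_force: [-17.4, -0.1, 30.5]
opening: 0.006
```

```bash
python3 look.py 22
```

```text
t 27.43 pos [ 508.3 -149.9  206.1] q [-0.527  0.247  2.092  0.535  0.45  -2.535] F [-17.4  -0.1  30.5] op 0.006
tilt 0.463 xtool [ 0.447 -0.003 -0.895] jaw [ 0.007  1.    -0.   ] jawang 1.563
```

View pics/s22.png

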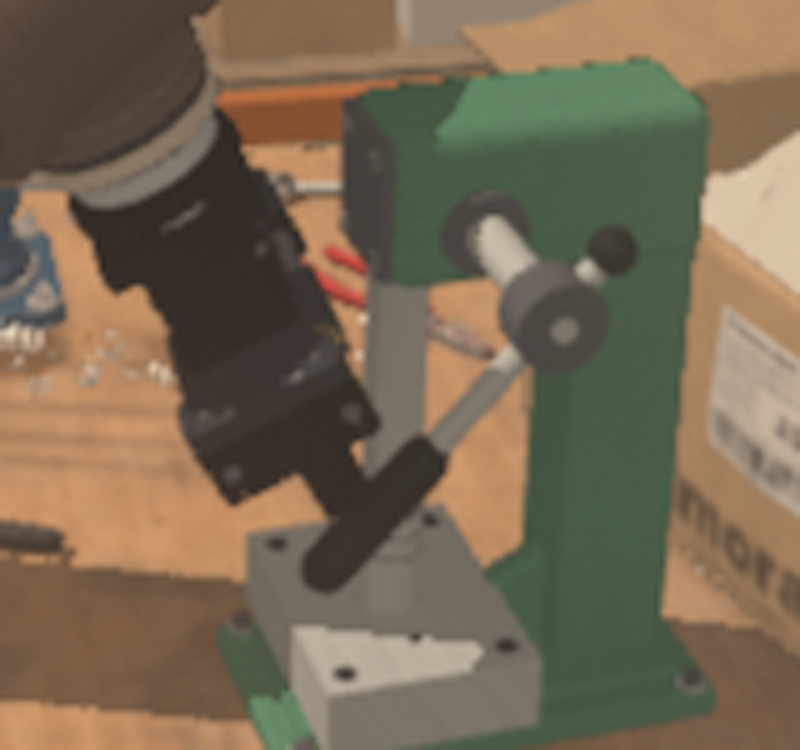

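>>> apply_moves(offset=[[-0.3,0,0.4],[-0.8,0,1],[-1.6,0,2],[-2.6,0,3],[-3.5,0,5],[-3.5,0,6],[-3.5,0,6]], yaw=[0,0,0,0,0,0,0], jaw=[1,1,1,1,1,1,1])

```text
t: 28.45
eef_pos: [420.7, -150.1, 357.5]
tcp_rot: [-0.004, 1.105, -0.012]
ft_force: [-0.1, 0.7, -0.3]
opening: 0.005
```

```bash
python3 look.py 23; python3 - <<'E'
import pickle
from h import *
w,C=pickle.load(open('l23.pkl','rb'))
for n in C: cv2.imwrite(f'pics/{n}23.png',C[n]['frame'][:,:,::-1])
s=C['side'];B=np.array([558.7,-19.4,65])
print(((pr(s,[B,B+[0,0,70],B+[0,0,90]])-[260,170])*5).round())
E
```

```text
t 28.45 pos [ 420.7 -150.1  357.5] q [-0.661 -0.076  1.996  0.362  0.873 -2.41 ] F [-0.1  0.7 -0.3] op 0.005
tilt 0.466 xtool [ 0.449 -0.005 -0.893] jaw [ 0.008  1.    -0.002] jawang 1.563
[[390. 588.]
 [393. 471.]
 [394. 436.]]
```

View pics/s23.png

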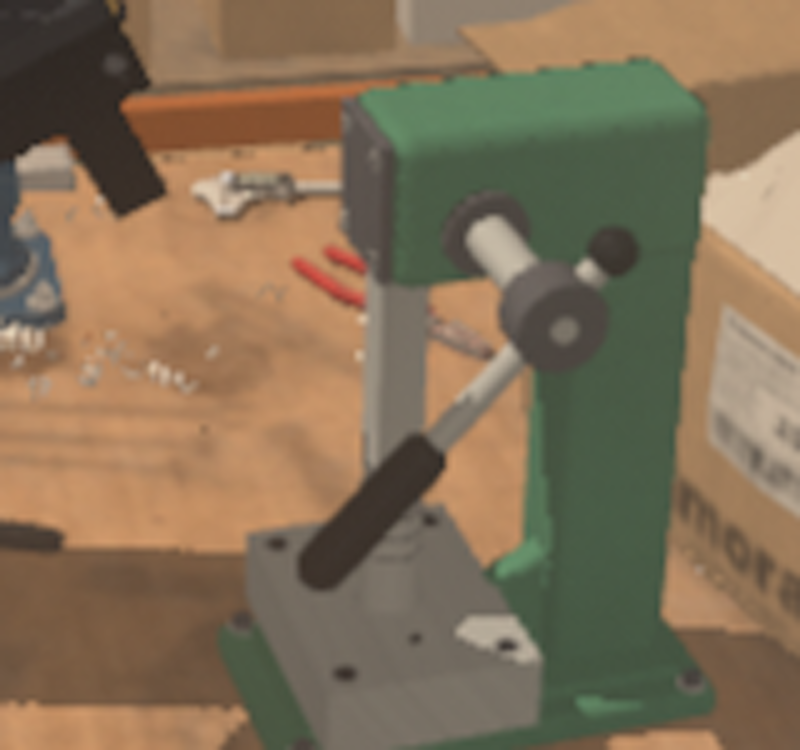

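View pics/side23.png

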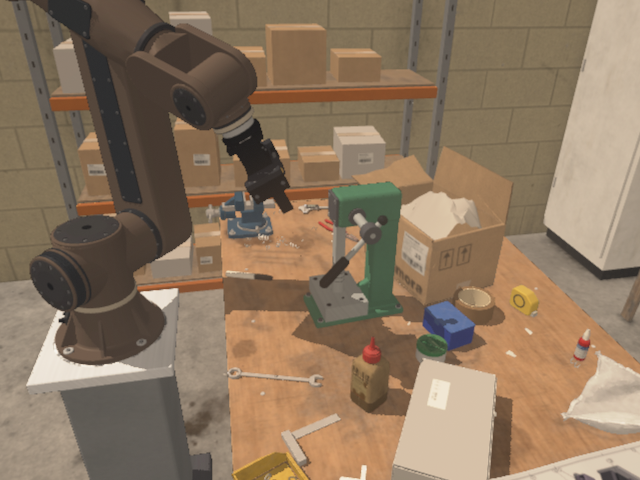

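```bash
python3 - <<'E'
from lev import *
import pickle
w,C=pickle.load(open('l23.pkl','rb'))
s=C['side']
for j in (0,1.05,1.1,1.17,1.22): print(j,((pr(s,[PV,pt(j,85),pt(j,150)])-[260,170])*5).round().tolist())
crop(s['frame'],310,230,370,300,10,'s24.png')
crop(w['frame'],340,120,540,270,4,'w24.png'); cv2.imwrite('pics/w24f.png',w['frame'][:,:,::-1])
E
```

```text
0 [[554.0, 311.0], [379.0, 273.0], [237.0, 243.0]]
1.05 [[554.0, 311.0], [407.0, 441.0], [297.0, 539.0]]
1.1 [[554.0, 311.0], [413.0, 447.0], [308.0, 548.0]]
1.17 [[554.0, 311.0], [422.0, 454.0], [324.0, 560.0]]
1.22 [[554.0, 311.0], [429.0, 458.0], [336.0, 567.0]]
```

View pics/s24.png

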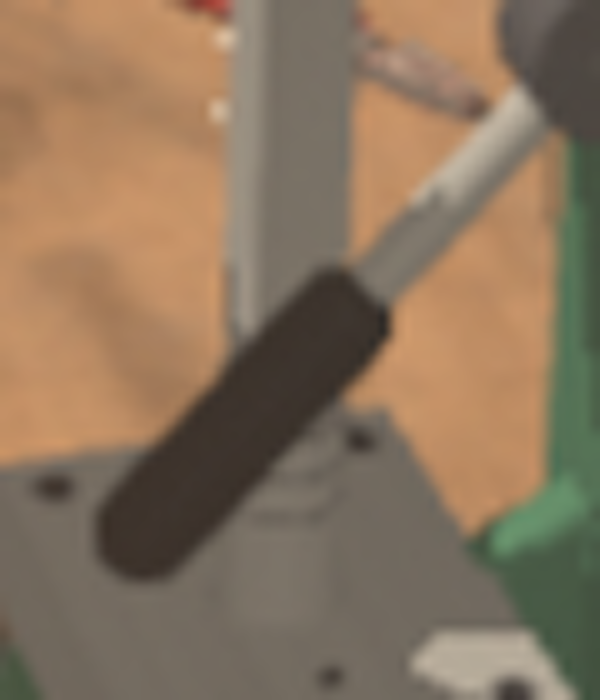

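View pics/w24f.png

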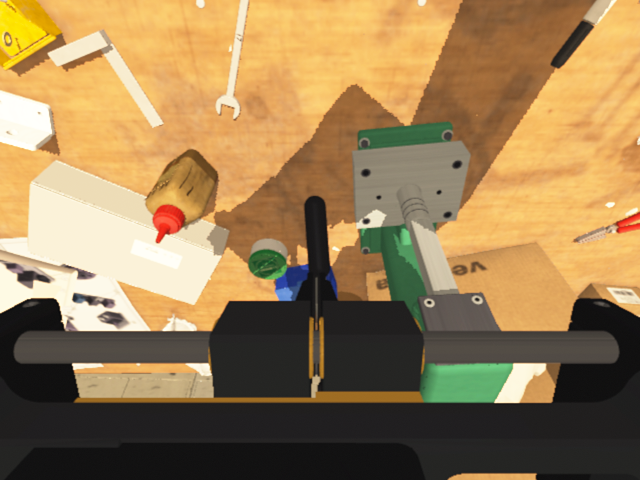

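```bash
python3 - <<'E'
from h import *
st(); print(env.job_done()); st()
E
```

```text
t 28.6 pos [ 420.4 -149.6  354.8] q [-0.66  -0.072  1.999  0.363  0.872 -2.41 ] F [ 0.3  0.1 -0.8] op 0.006
tilt 0.462 xtool [ 0.445 -0.002 -0.895] jaw [0.007 1.    0.001] jawang 1.564
the job is handed in; nothing more can be done
None
the job is handed in; nothing more can be done
```

The pillar looks pressed home in the bore, and I handed the job in at t = 28.6 s of the 72 s allowed. I don't have a verdict, because `job_done` reports none.

**What I did:**
- I gripped the standing pillar near its top.
- The moves allow no tilt, so I tilted the tool to 0.46 rad by repeatedly commanding points beyond the arm's reach. This leaned the pillar about 0.33 rad.
- I put its front foot edge into the bore. By the tool pose, the foot centre was about level with the mouth, then about 5 mm below it.
- I pushed the pillar up to about 0.2 rad and let go, and it dropped upright into the free upper half.
- I pushed the lever down with shut fingers and then backed the arm clear.

**Last checks:**
- **Stop:** near lever angle 1.17 the force rose to about 35 N, against the 12 N needed to press, so the lever had reached its stop.
- **Depth:** in the side view the pillar's grooves sank about 19 mm during pressing. That puts the foot about 39 mm deep, read from pixels only.
- **Surroundings:** the oil bottle and try square look unmoved, and the gripper is clear of everything.

**What disagreed or stayed uncertain:**
- **Bore position:** the fixed cameras put the bore up to 6 mm off in y from the wrist camera's value. I used the wrist camera's, and the fit bore it out.
- **Joint 3 range:** while tilting the tool, joint 3 sat at its lower stop and read 0.047–0.048 rad, slightly below the stated 0.05. If the range check has no tolerance, that would count as a failure.

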